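# Wind the transformer's star wheel to the green band, spoke by spoke

## Robot

A 7-joint arm with a two-finger parallel gripper is mounted at the origin on the work surface. World frame = base frame: x ahead of the robot, y to its left, z up, the work surface at z = 0. Lengths are in m, angles in rad, forces in N, time in s.
With the tool pointing down it reaches from about 0.425 to 0.875 m from the base axis. Payload 8.4 kg.
Tool frame: the origin (TCP) lies on the centre line of the jaws, within the pads' length; the fingertips stand 8 mm ahead of it and the grasp point (between the pads) lies 11 mm behind it; z points along the fingers, y is the direction in which the jaws open and shut (so a half turn about z gives the same grasp; the last joint's range is limited). The gripper opens to 87 mm and grips with 3 to 60 N. Pads are 19 mm wide; open, the fingers measure 117 mm over their backs; the gripper's body (75 mm by 190 mm) begins 51 mm behind the grasp point.
Start: joints at [-1.321, 0.333, 0.04, 1.465, -0.013, 1.343, -0.059], TCP at [0.222, 0.611, 0.204] pointing down, gripper open.
Joint ranges: [-2.58, 2.58], [-0.38, 2.09], [-1.3, 1.39], [0.25, 2.4], [-1.5, 4.64], [0.08, 2.09], [-2.65, 2.65]. Speed limits (rad/s): [2.22, 2.22, 2.79, 2.79, 3.14, 3.14, 3.14].

## Interface

Orientations are given as a unit quaternion [x, y, z, w].
In Python, from rig import bot, eyes gives the robot as it stands. The module is installed in compiled form; this text tells all that it offers.
- The arm moves only by the shell command python3 -m pendant 'ROWS'. ROWS is JSON, a list of rows, each an object with "gripper": the closure in counts, from 0 (fully open) to 255 (shut); "slide": the shift along the tool's x, y, z in cm, a list of three; "delta_rot": the turn, a rotation vector about the tool's x, y, z in rad, a list of three. In form: [{"gripper": gripper, "slide": [dx, dy, dz], "delta_rot": [rx, ry, rz]}, ...]. A call has exactly 5 rows; each row shifts and turns the commanded pose from where the row before left it, along the tool's axes as they then stand; what a row does not reach is not made up. A row lasts 1/10 s, in which the tool goes at most 50 mm and 8.59 degrees, less where a joint would pass 70% of its speed; a pose out of reach is approached as far as the arm can. A call with a gripper value outside its range is refused whole. The fingers move at their own pace and stop on an object; the grip force is fixed at half the most. Time passes only in rows, so rows that do not move let the fingers close, or fill a call up. It gives the time, the measured TCP pose, the force and the opening at its end, in the units of the state.
- bot.get_state(): the state, without advancing time (a new reading comes with each control period).
- eyes.grab_frame(name): name is "scene" or "top"; returns the picture (384x512x3 uint8, red, green, blue); there is no depth.
- eyes.camera_params(name): a dict with "intrinsics" (3x3 intrinsics, pixels), "position" and "orientation" of the camera in the world. Camera axes: x right, y down, z forward; pixel columns grow to the right and rows downward; lengths in m; the calibration is good to about 2 mm. A picture is of the moment at which its call begins. camera_params takes no time and is no camera call.
- bot.sign_off(): hands the job in, once; it reports no verdict.
The state is a dict: "time": time; "joint_positions": joint angles; "joint_vel": joint speeds; "tau": joint torques, N m; "position": TCP position; "tcp_rot": TCP orientation; "contact_force": force on the tool from outside, world axes, zero at the start; "ft_torque": the same for the moment, N m; "gripper_width": finger opening in m.
Only numpy, scipy, OpenCV 4.12 (cv2) and the standard library are available. Lean on these libraries where they do the work, as an engineer would, in place of code of your own. Each camera call takes 0.05 s, during which the arm holds its last target.

## Task

Switch the transformer's output off with the T-lever on the yellow box, wind the star wheel round until its red knob stands over the middle of the green band on the dial, then switch the output back on. Never turn the wheel while the output is on, and leave the other things on the bench where they are.

Things in the scene. Friction and masses are not known exactly. Their poses are not given: they have to be found in the camera images.
- transformer: grey box fixed to the bench, 260 x 270 mm and 110 mm high, with a black dial and the star wheel on top; origin under its centre on the bench, x away from the robot at yaw 0, y left.
- bridge (a point): middle of the top face (180 mm above the bench) of a blue bridge bar that runs along the transformer's y axis over the wheel's hub: 16 mm wide, 8 mm thick, with a brass boss of 14 mm radius to 184 mm, on posts 126 mm out (18 mm along x, 12 mm along y). Fingers between the spokes cannot pass the bar: a push can only sweep one side of it, then the next spoke has to be taken
- hub (a point): centre of the wheel, on its upright axis, at the height of the spokes' centre line (155 mm above the bench, 45 mm above the dial); axes as the transformer's. Hub radius 26 mm, its top 12 mm above this point. Five level steel spokes 14 mm thick, 72 degrees apart, run out to knobs of 24 mm diameter centred 95 mm from the axis
- wheel (a joint): turn of the star wheel in rad, growing clockwise seen from above, 0 to 5.4 between end stops. At 0 the red spoke points along the transformer's -x. Stiff by friction (about 0.2 N m: 3 N at 70 mm): it stays where it is left and has no detents.
- red_knob (a point): centre of the red knob at the end of the red spoke, 95 mm from the axis; the other four knobs are white
- band (a joint): place of the green band on the dial in rad, counted as the wheel's turn: the red knob is over the middle of the band when the wheel's turn equals this value. Always further clockwise than the wheel's start, short of the end stop; it is painted on and cannot be pushed.
- band_mid (a point): middle of the green band (about 27 mm wide along the dial), on the dial, 95 mm from the axis
- switchbox: yellow box fixed to the bench, 130 x 110 mm and 95 mm high; origin under its centre on the bench, x away from the robot at yaw 0. The lever's pivot runs along its y axis 105 mm above the bench, between two low steel cheeks (to 111 mm, 100 mm long along x).
- lever (a joint): lever swing in rad: 0 = off, leaning 0.5 rad to the box's -x (towards the robot, over the white strip); 1.0 = on, leaning 0.5 rad to +x (over the red strip); end stops there. Friction only (under 2 N at the bar); it stays where it is left.
- lever_bar (a point): middle of the lever's black cross bar, 75 mm from the pivot; bar 68 mm long along the box's y, 16 mm thick, 171 mm above the bench at both ends of the swing and 180 mm half-way
- tape_mid (a point): grey tape roll lying flat, 104 mm across, 48 mm high; a bystander, the point is its centre
- brick_mid (a point): black power brick, 110 x 50 x 32 mm high; a bystander, the point is its centre
- probe_mid (a point): hand-held probe, black handle and silver tube, 230 mm long, 26 mm high; a bystander, the point is its centre
- meter_mid (a point): blue hand-held meter lying flat, 160 x 85 x 36 mm high; a bystander, the point is its centre
- carton_mid (a point): open cardboard carton 150 x 110 x 60 mm high; a bystander, the point is its centre
- can_mid (a point): white can standing, 54 mm across, 130 mm high; a bystander, the point is its centre
- driver_grip (a point): screwdriver lying on the bench, 180 mm long; a bystander, the point is on its handle

How it is judged:
On the way, in this order (a step that is already met when the one before it is completed fails the run):
1. the output is switched off (value of joint lever below 0.12 rad), for 0.2 s.
2. with the output off, the wheel stands with its red knob over the green band (horizontal distance between red_knob and band_mid below 0.014 m and velocity of joint wheel between -0.05 and 0.05 rad/s and value of joint lever below 0.12 rad), for 0.3 s.
3. the output is switched back on (value of joint lever above 0.88 rad and horizontal distance between red_knob and band_mid below 0.014 m), for 0.2 s.
At the end, for the whole second after the job is handed in: The lever is on (within 0.12 rad of its stop), and the wheel stands still with the middle of the red knob within 14 mm, seen from above, of the middle of the green band (all of step 3 and velocity of joint wheel between -0.05 and 0.05 rad/s); the robot touches nothing.
It fails at once if the wheel is turned (faster than 0.15 rad/s) while the lever is in its on half (value of joint lever above 0.5 rad and (velocity of joint wheel above 0.15 rad/s or velocity of joint wheel below -0.15 rad/s)).
It fails at once if a bystander is moved more than 30 mm (distance of any of tape_mid, brick_mid, probe_mid, meter_mid, carton_mid, can_mid, driver_grip from where it was at the start of the episode above 0.03 m).
It also fails if it takes over 59 s, if anything falls off the work surface, if the arm or the gripper's body presses on something with over 40 N, if the wrist force passes 120 N, or if a joint passes its speed limit or range.

## Working session

There is one attempt and no reset: what is moved stays moved. The work goes in short steps, Python scripts to look and compute and a shell command to move; the robot and the scene stay as the last step left them, time stands still between calls to the robot, and variables do not carry over. Pictures are saved under pics/ and viewed, and the job is handed in when it is done.

```bash
mkdir -p pics; ls
python3 - <<'E'
from rig import bot, eyes
import cv2
s=bot.get_state()
for k,v in s.items(): print(k,v)
for n in("scene","top"):
    p=eyes.camera_params(n); print(n,p)
    im=eyes.grab_frame(n); cv2.imwrite(f"pics/{n}0.png",im[:,:,::-1])
E
```

```text
pics
time 0.0
joint_positions [-1.32121685  0.33393705  0.03990339  1.46629717 -0.01342139  1.34331402
 -0.05853679]
joint_vel [-1.16443933e-04  1.92319395e-04  1.39299987e-03 -3.35989267e-04
  4.57318222e-04 -9.78430527e-05  7.16071081e-04]
tau [-1.17969394e-03 -6.56343627e+01  1.33415099e+00 -4.03824449e+01
 -5.99499140e-02  4.42158175e-02  1.67336716e-04]
position [0.22200139 0.61036009 0.20313014]
tcp_rot [ 1.73550023e-01  9.84824693e-01 -8.39207803e-04 -9.49928906e-05]
contact_force [-1.47468073 -0.39099236 -0.02910756]
ft_torque [-0.03475022 -0.00010692 -0.01351229]
gripper_width 0.08704378606549283
scene {'intrinsics': array([[401.23324897,   0.        , 247.46046042],
       [  0.        , 401.23324897, 192.34397196],
       [  0.        ,   0.        ,   1.        ]]), 'position': array([0.89130537, 0.60705993, 1.16288495]), 'orientation': array([ 0.22773197,  0.92560708, -0.29236706, -0.07688426])}
top {'intrinsics': array([[448.51905018,   0.        , 256.60663529],
       [  0.        , 448.51905018, 197.66195672],
       [  0.        ,   0.        ,   1.        ]]), 'position': array([ 0.41964581, -0.0138365 ,  1.50649931]), 'orientation': array([-0.69814903,  0.71438784, -0.03006341,  0.03652588])}
```

View pics/scene0.png

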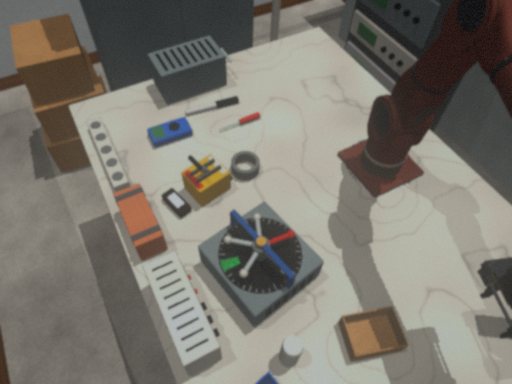

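View pics/top0.png

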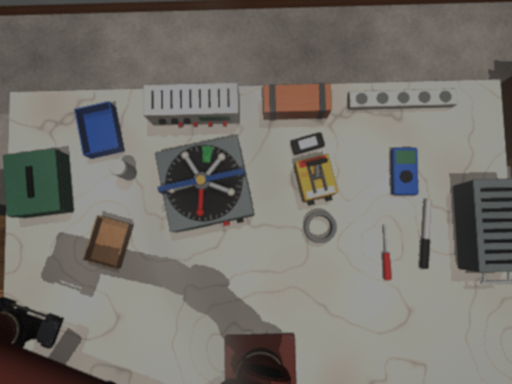

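Run:
```python
import cv2
a=cv2.imread("pics/top0.png")
cv2.imwrite("pics/t_zoom.png",cv2.resize(a[125:240,145:345],None,fx=4,fy=4,interpolation=cv2.INTER_CUBIC))
a=cv2.imread("pics/scene0.png")
cv2.imwrite("pics/s_zoom.png",cv2.resize(a[145:325,165:330],None,fx=3.3,fy=3.3,interpolation=cv2.INTER_CUBIC))
```

```text
(no output)
```

View pics/t_zoom.png

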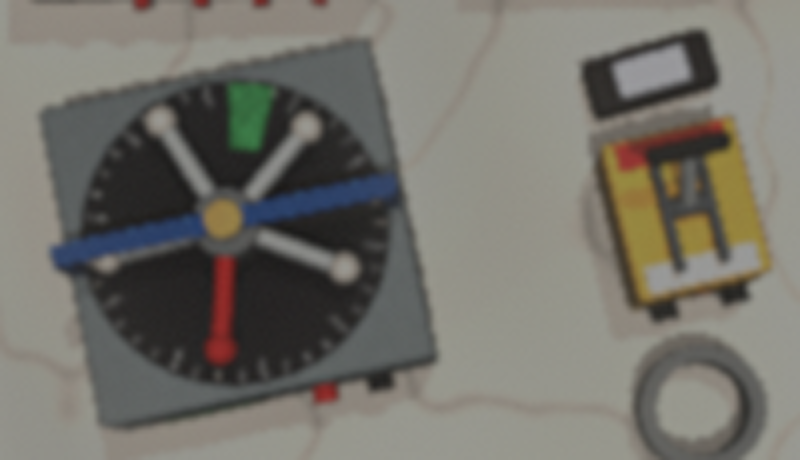

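View pics/s_zoom.png

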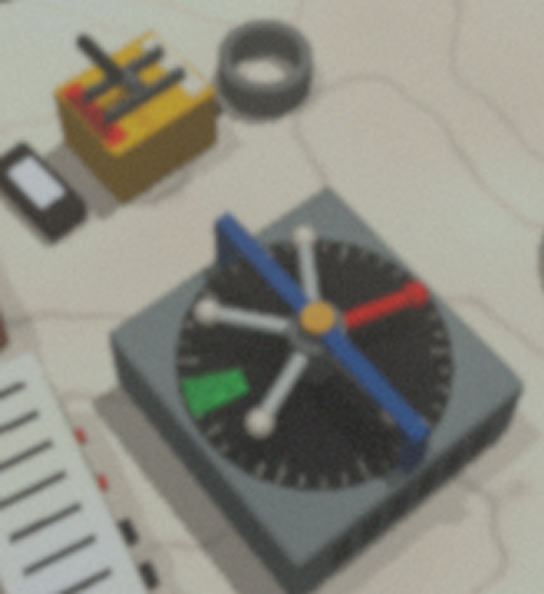

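```bash
cat > h.py <<'E'
import numpy as np, cv2
from scipy.spatial.transform import Rotation as R
CP={'scene':dict(K=[401.23324897,247.46046042,192.34397196],p=[0.89130537,0.60705993,1.16288495],q=[0.22773197,0.92560708,-0.29236706,-0.07688426]),
'top':dict(K=[448.51905018,256.60663529,197.66195672],p=[0.41964581,-0.0138365,1.50649931],q=[-0.69814903,0.71438784,-0.03006341,0.03652588])}
def ray(n,u,v):
    c=CP[n]; f,a,b=c['K']; d=R.from_quat(c['q']).apply([(u-a)/f,(v-b)/f,1]); return np.array(c['p']),d
def onz(n,u,v,z):
    p,d=ray(n,u,v); return p+d*(z-p[2])/d[2]
def tri(a,b):
    (p,d),(q,e)=ray('top',*a),ray('scene',*b)
    s=np.linalg.lstsq(np.c_[d,-e],q-p,rcond=None)[0]; A=p+d*s[0];B=q+e*s[1]; return (A+B)/2,np.linalg.norm(A-B)
def blobs(im,m,lo=4):
    n,l,st,c=cv2.connectedComponentsWithStats(m.astype(np.uint8)); return [(st[i,4],*c[i].round(1)) for i in range(1,n) if st[i,4]>=lo]
def masks(bgr):
    h,s,v=cv2.split(cv2.cvtColor(bgr,cv2.COLOR_BGR2HSV))
    return dict(red=((h<8)|(h>172))&(s>130)&(v>60),green=(h>45)&(h<85)&(s>90),blue=(h>100)&(h<125)&(s>110),brass=(h>10)&(h<28)&(s>90)&(v>100),
     white=(s<60)&(v>115),black=(v<55))
E
python3 - <<'E'
from h import *
for n,(x0,x1,y0,y1) in dict(top=(145,345,125,240),scene=(165,330,145,325)).items():
    im=cv2.imread(f"pics/{n}0.png"); m=masks(im)
    for k in m:
        q=np.zeros(im.shape[:2],bool); q[y0:y1,x0:x1]=m[k][y0:y1,x0:x1]
        print(n,k,[tuple(map(float,b)) for b in blobs(im,q,6)])
E
```

```text
top red [(77.0, 308.7, 160.9), (164.0, 200.1, 202.6), (19.0, 226.1, 222.6)]
top green [(164.0, 206.6, 153.5)]
top blue [(200.0, 223.6, 174.6), (174.0, 177.4, 184.2)]
top brass [(606.0, 315.2, 177.6), (28.0, 312.2, 169.1), (67.0, 200.3, 179.3), (79.0, 318.1, 183.3)]
top white [(12458.0, 250.9, 180.4), (150.0, 307.5, 142.3), (77.0, 188.6, 160.9), (79.0, 216.0, 162.7), (81.0, 223.3, 188.7), (172.0, 320.2, 191.9), (10.0, 171.5, 190.2), (308.0, 318.4, 225.6)]
top black [(171.0, 306.4, 144.8), (357.0, 201.2, 158.3), (9.0, 220.8, 150.8), (216.0, 225.1, 165.0), (440.0, 179.2, 171.1), (68.0, 316.3, 161.9), (992.0, 219.7, 197.6), (632.0, 185.6, 200.6), (16.0, 327.8, 197.6), (14.0, 310.1, 202.1), (17.0, 239.4, 219.4)]
scene red [(83.0, 193.2, 179.7), (131.0, 281.8, 236.8)]
scene green [(185.0, 229.4, 262.7)]
scene blue [(132.0, 245.2, 225.0), (224.0, 278.9, 261.5)]
scene brass [(50.0, 203.6, 160.7), (697.0, 203.8, 183.9), (39.0, 210.3, 166.8), (46.0, 198.1, 174.2), (14.0, 228.3, 184.0), (6.0, 216.8, 195.2), (77.0, 260.7, 240.9)]
scene white [(19064.0, 248.5, 228.8), (124.0, 244.3, 166.3), (152.0, 175.5, 199.8), (126.0, 236.0, 240.3), (132.0, 248.1, 264.9), (6.0, 244.3, 293.3), (192.0, 262.5, 299.9), (6.0, 245.5, 299.0)]
scene black [(6.0, 236.0, 234.5), (67.0, 279.1, 248.0), (198.0, 240.4, 251.9), (861.0, 261.6, 274.9)]
```

Run:
```python
from h import *
np.set_printoptions(precision=4,suppress=True)
print("boss tri",tri((200.3,179.3),(260.7,240.9)), onz('top',200.3,179.3,.184),onz('scene',260.7,240.9,.184))
hub=(onz('top',200.3,179.3,.184)+onz('scene',260.7,240.9,.184))/2
off=0.0
for n in ('top','scene'):
    im=cv2.imread(f"pics/{n}0.png"); m=masks(im)
    a=dict(top=((177.4,184.2),(223.6,174.6)),scene=((278.9,261.5),(245.2,225.0)))[n]
    q=np.zeros(im.shape[:2],bool)
    x0,x1,y0,y1=dict(top=(145,255,160,200),scene=(225,300,205,290))[n]; q[y0:y1,x0:x1]=m['blue'][y0:y1,x0:x1]
    vs,us=np.nonzero(q)
    P=np.array([onz(n,u,v,.18)[:2] for u,v in zip(us,vs)])
    # only top face: keep all, PCA
    c=P.mean(0); w=np.linalg.svd(P-c)[2][0] if 0 else np.linalg.eigh(np.cov(P.T))[1][:,1]
    if w[1]<0:w=-w
    print(n,'bar centre',c,'yaw',np.arctan2(-w[0],w[1]))
    kn=dict(top=dict(red=(200,212.3),w1=(185,155),w2=(221.7,156.2),w3=(231.2,192),w4=(171.7,190.7)),scene=dict(red=(291.4,233.8),w3=(256.8,216.2),w2=(228,238.9),w1=(243.8,273.2)))[n]
    for k,(u,v) in kn.items():
        p=onz(n,u,v,.155); d=p[:2]-hub[:2]; print(n,k,p,np.hypot(*d),'ang',np.degrees(np.arctan2(d[1],d[0])))
    u,v=dict(top=(206.6,153.5),scene=(229.4,262.7))[n]
    p=onz(n,u,v,.11); d=p[:2]-hub[:2]; print(n,'band',p,np.hypot(*d),'ang',np.degrees(np.arctan2(d[1],d[0])))
print(tri((200,212.3),(291.4,233.8)))
```

```text
boss tri (array([0.6044, 0.1626, 0.1839]), np.float64(0.0020245726220650168)) [0.6036 0.1632 0.184 ] [0.6053 0.1621 0.184 ]
top bar centre [0.6047 0.1583] yaw 0.1842494232462503
top red [0.5071 0.1691 0.155 ] 0.09754084785594137 ang 176.220914740911
top w1 [0.6837 0.2132 0.155 ] 0.09399140244480689 ang 32.49891679757531
top w2 [0.6772 0.1009 0.155 ] 0.09548757339322618 ang -40.3166679149817
top w3 [0.5665 0.0737 0.155 ] 0.09666457573843515 ang -113.07255353794967
top w4 [0.5748 0.2544 0.155 ] 0.09644281449320487 ang 107.90140421957209
top band [0.6956 0.1523 0.11  ] 0.09178147962402874 ang -6.470090332116082
scene bar centre [0.6012 0.1842] yaw 0.192808287248456
scene red [0.5076 0.1695 0.155 ] 0.09709297168404134 ang 175.94618725996764
scene w3 [0.5673 0.0716 0.155 ] 0.098312406768422 ang -112.19979992614851
scene w2 [0.6761 0.1004 0.155 ] 0.09494611903627272 ang -41.00061882231372
scene w1 [0.6845 0.2137 0.155 ] 0.09497169316138124 ang 32.50970400162604
scene band [0.6969 0.1486 0.11  ] 0.09353450172042528 ang -8.647354039752518
(array([0.5072, 0.1692, 0.1541]), np.float64(0.00010902196884656013))
```

```bash
python3 - <<'E'
from h import *
np.set_printoptions(precision=4,suppress=True)
Z=lambda x,y:(x/4+144.6,y/4+124.6)
S=lambda x,y:(x/3.3+164.65,y/3.3+144.65)
print('bar tri',tri(Z(687,147),S(111,65)))
a=onz('top',*Z(645,154),.171);b=onz('top',*Z(730,140),.171);print(a,b,np.linalg.norm(a-b),(a+b)/2,'yaw',np.arctan2(-(a-b)[0],(a-b)[1]))
a=onz('scene',*S(82,42),.171);b=onz('scene',*S(140,88),.171);print(a,b,np.linalg.norm(a-b),(a+b)/2,'yaw',np.arctan2(-(b-a)[0],(b-a)[1])) 
# box top corners in top view z=.095
for p in [(602,145),(735,118),(770,270),(637,305)]: print(onz('top',*Z(*p),.095))
# cheek ends
for p in [(657,160),(681,270),(700,160),(726,260)]: print('cheek',onz('top',*Z(*p),.111))
print('tape',onz('top',319,226,.048),'meterblack',onz('top',307,143,.036))
E
python3 - <<'E'
import cv2
a=cv2.imread("pics/top0.png")
cv2.imwrite("pics/lev.png",cv2.resize(a[125:215,280:350],None,fx=8,fy=6.6,interpolation=cv2.INTER_CUBIC))
E
```

```text
bar tri (array([ 0.6477, -0.183 ,  0.1663]), np.float64(0.010605173428752916))
[ 0.6469 -0.1536  0.171 ] [ 0.656  -0.2178  0.171 ] 0.06487104267904567 [ 0.6515 -0.1857  0.171 ] yaw 0.1408023759176235
[ 0.6582 -0.2151  0.171 ] [ 0.6317 -0.1371  0.171 ] 0.08229765233641796 [ 0.645  -0.1761  0.171 ] yaw 0.32779679467095174
[ 0.6679 -0.1276  0.095 ]
[ 0.6871 -0.234   0.095 ]
[ 0.5648 -0.2571  0.095 ]
[ 0.5396 -0.1512  0.095 ]
cheek [ 0.6522 -0.1691  0.111 ]
cheek [ 0.5648 -0.1849  0.111 ]
cheek [ 0.6513 -0.2028  0.111 ]
cheek [ 0.5718 -0.2203  0.111 ]
tape [ 0.4606 -0.2022  0.048 ] meterblack [ 0.7375 -0.1737  0.036 ]
```

View pics/lev.png

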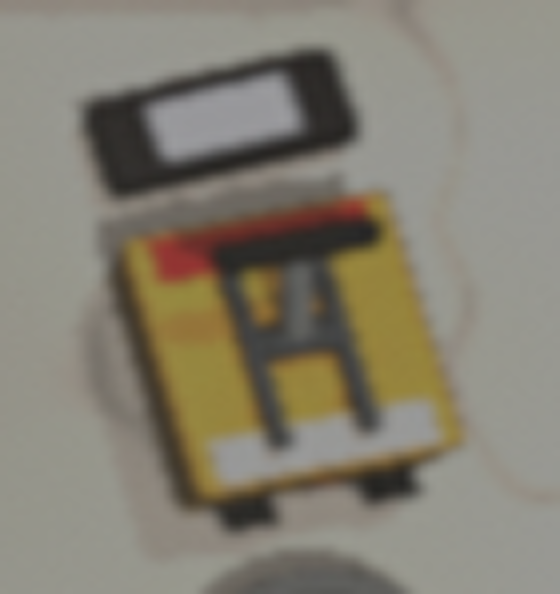

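```bash
python3 -m pendant '[{"gripper":255,"slide":[0,0,-4.5],"delta_rot":[0,0,0.147]},{"gripper":255,"slide":[0,0,-4.5],"delta_rot":[0,0,0.147]},{"gripper":255,"slide":[0,0,0],"delta_rot":[0,0,0.147]},{"gripper":255,"slide":[0,0,0],"delta_rot":[0,0,0.147]},{"gripper":255,"slide":[0,0,0],"delta_rot":[0,0,0.147]}]'
cat >> h.py <<'E'
HUB=np.array([0.604,0.1627]);PIV=np.array([0.6153,-0.1925]);YAW=0.19
def pose():
    from rig import bot
    s=bot.get_state(); r=R.from_quat(s['tcp_rot']).as_matrix(); psi=np.degrees(np.arctan2(r[1,1],r[0,1]))
    print('t',round(s['time'],2),'pos',s['position'].round(4) if hasattr(s['position'],'round') else s['position'],'yang',round(psi,2),'tilt',r[:,2].round(3),'F',np.round(s['contact_force'],1),'w',round(s['gripper_width'],4),'q',np.round(s['joint_positions'],2))
    return np.array(s['position']),r,psi
def to(xyz,ang=None):
    p,r,psi=pose(); d=r.T@(np.array(xyz)-p)*100
    print('target',np.round(xyz,4),'tool slide cm',d.round(2),'rotz',None if ang is None else round(np.radians((psi-ang+90)%180-90),4))
def boxp(s,t=0): # box x,y -> world
    return PIV+np.array([np.cos(YAW)*s-np.sin(YAW)*t,np.sin(YAW)*s+np.cos(YAW)*t])
def hubp(r,phi): return HUB+r*np.array([np.cos(np.radians(phi)),np.sin(np.radians(phi))])
E
python3 -c "
from h import *
to([*boxp(.07),.29],10.9)"
```

```text
time: 0.6
position: [0.2221, 0.6108, 0.2939]
tcp_rot: [0.518, 0.855, -0.0, 0.0]
contact_force: [-0.1, 0.9, 0.4]
gripper_width: 0.055
t 0.6 pos [0.2221 0.6108 0.2939] yang 27.56 tilt [-0. -0. -1.] F [-0.1  0.9  0.4] w 0.055 q [-1.4   0.31  0.14  1.32 -0.04  1.51 -0.78]
target [ 0.684  -0.1793  0.29  ] tool slide cm [-91.41   4.4    0.41] rotz 0.2907
```

```bash
python3 -m pendant '[{"gripper":255,"slide":[0,0,0],"delta_rot":[0,0,0.145]},{"gripper":255,"slide":[0,0,0],"delta_rot":[0,0,0.145]},{"gripper":255,"slide":[-4.3,1.5,0],"delta_rot":[0,0,0]},{"gripper":255,"slide":[-4.3,1.5,0],"delta_rot":[0,0,0]},{"gripper":255,"slide":[-4.3,1.5,0],"delta_rot":[0,0,0]}]'
python3 -m pendant '[{"gripper":255,"slide":[-4.3,1.5,0],"delta_rot":[0,0,0]},{"gripper":255,"slide":[-4.3,1.5,0],"delta_rot":[0,0,0]},{"gripper":255,"slide":[-4.3,1.5,0],"delta_rot":[0,0,0]},{"gripper":255,"slide":[-4.3,1.5,0],"delta_rot":[0,0,0]},{"gripper":255,"slide":[-4.3,1.5,0],"delta_rot":[0,0,0]}]'
python3 -c "
from h import *
to([*boxp(.07),.29],10.9)"
```

```text
time: 1.1
position: [0.292, 0.4916, 0.2934]
tcp_rot: [0.634, 0.773, -0.0, 0.0]
contact_force: [0.9, -0.3, 0.1]
gripper_width: 0.0154
time: 1.6
position: [0.4077, 0.2951, 0.2939]
tcp_rot: [0.634, 0.773, -0.0, -0.0]
contact_force: [0.4, -0.3, 0.9]
gripper_width: 0.0008
t 1.6 pos [0.4077 0.2951 0.2939] yang 11.29 tilt [-0.  0. -1.] F [ 0.4 -0.3  0.9] w 0.0008 q [-1.12 -0.02  0.4   1.69  0.01  1.47 -0.52]
target [ 0.684  -0.1793  0.29  ] tool slide cm [-51.93  17.82   0.38] rotz 0.0068
```

```bash
python3 -m pendant '[{"gripper":255,"slide":[-4.3,1.5,0],"delta_rot":[0,0,0]},{"gripper":255,"slide":[-4.3,1.5,0],"delta_rot":[0,0,0]},{"gripper":255,"slide":[-4.3,1.5,0],"delta_rot":[0,0,0]},{"gripper":255,"slide":[-4.3,1.5,0],"delta_rot":[0,0,0]},{"gripper":255,"slide":[-4.3,1.5,0],"delta_rot":[0,0,0]}]'
python3 -m pendant '[{"gripper":255,"slide":[-4.3,1.5,0],"delta_rot":[0,0,0]},{"gripper":255,"slide":[-4.3,1.5,0],"delta_rot":[0,0,0]},{"gripper":255,"slide":[-4.3,1.5,0],"delta_rot":[0,0,0]},{"gripper":255,"slide":[-4.3,1.5,0],"delta_rot":[0,0,0]},{"gripper":255,"slide":[-4.3,1.5,0],"delta_rot":[0,0,0]}]'
python3 -c "
from h import *
to([*boxp(.07),.168],10.9)"
```

```text
time: 2.1
position: [0.5232, 0.099, 0.294]
tcp_rot: [0.634, 0.773, 0.0, -0.0]
contact_force: [0.5, 0.0, -0.6]
gripper_width: 0.0003
time: 2.6
position: [0.6391, -0.0966, 0.2937]
tcp_rot: [0.634, 0.774, -0.0, -0.0]
contact_force: [0.6, 1.3, 0.7]
gripper_width: 0.0005
t 2.6 pos [ 0.6391 -0.0966  0.2937] yang 11.34 tilt [-0.  0. -1.] F [0.6 1.3 0.7] w 0.0005 q [-0.5   0.37  0.8   1.36 -0.26  1.52  0.48]
target [ 0.684  -0.1793  0.168 ] tool slide cm [-8.99  2.79 12.57] rotz 0.0077
```

```bash
python3 -m pendant '[{"gripper":255,"slide":[-4.3,1.4,0],"delta_rot":[0,0,0.007]},{"gripper":255,"slide":[-4.3,1.4,0],"delta_rot":[0,0,0]},{"gripper":255,"slide":[0,0,4.5],"delta_rot":[0,0,0]},{"gripper":255,"slide":[0,0,2],"delta_rot":[0,0,0]},{"gripper":255,"slide":[0,0,0],"delta_rot":[0,0,0]}]'
python3 - <<'E'
from h import *
to([*boxp(.07),.168],10.9)
from rig import eyes
for n in('top','scene'): 
    im=eyes.grab_frame(n)[:,:,::-1]; c=im[110:230,260:380] if n=='top' else im[110:230,150:270]
    cv2.imwrite(f'pics/l1{n}.png',cv2.resize(c,None,fx=4,fy=4))
a=np.hstack([cv2.imread(f'pics/l1{n}.png') for n in('top','scene')]);cv2.imwrite('pics/l1.png',cv2.resize(a,(800,400)))
E
```

```text
time: 3.1
position: [0.6808, -0.1739, 0.2249]
tcp_rot: [0.637, 0.771, -0.002, -0.003]
contact_force: [-0.2, 1.2, 0.1]
gripper_width: 0.0004
t 3.1 pos [ 0.6808 -0.1739  0.2249] yang 10.85 tilt [-0.006  0.001 -1.   ] F [-0.2  1.2  0.1] w 0.0004 q [-0.32  0.53  0.78  1.31 -0.37  1.46  0.62]
target [ 0.684  -0.1793  0.168 ] tool slide cm [-0.6   0.25  5.69] rotz -0.001
```

View pics/l1.png

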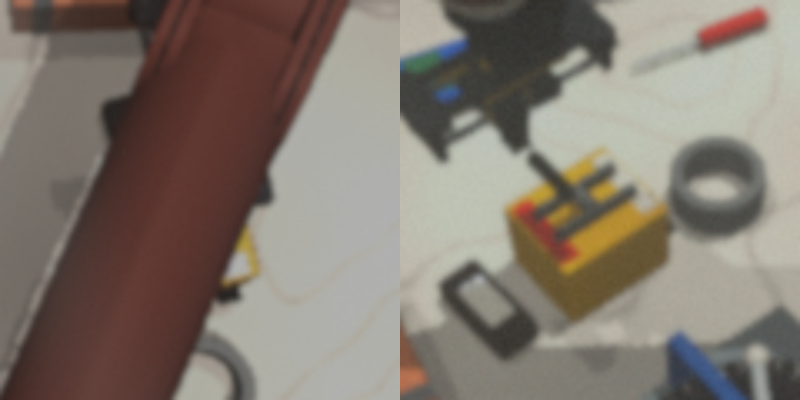

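```bash
cat >> h.py <<'E'
def proj(n,X):
    c=CP[n]; f,a,b=c['K']; q=R.from_quat(c['q']).inv().apply(np.array(X)-c['p']); return np.round([a+f*q[0]/q[2],b+f*q[1]/q[2]],1)
E
python3 - <<'E'
from h import *
print('tip',proj('scene',[.6808,-.1739,.217]))
b=np.array(boxp(.036));
for t in(-.034,0,.034): print(t,proj('scene',[*boxp(.036,t),.171]))
print('pivot',proj('scene',[*PIV,.105]), 'cheek-top corners', [proj('scene',[*boxp(s,t),.095]) for s,t in((.065,.055),(.065,-.055),(-.065,.055),(-.065,-.055))])
E
```

```text
tip [186.3 159.4]
-0.034 [189.3 156.4]
0 [195.3 162.8]
0.034 [201.4 169.4]
pivot [206.1 170.2] cheek-top corners [array([199.8, 192.2]), array([181.1, 171.4]), array([231.6, 172.7]), array([212.4, 153.2])]
```

```bash
python3 -m pendant '[{"gripper":255,"slide":[-0.5,0.2,3],"delta_rot":[0,0,0]},{"gripper":255,"slide":[0,0,2.6],"delta_rot":[0,0,0]},{"gripper":255,"slide":[0,0,0],"delta_rot":[0,0,0]},{"gripper":255,"slide":[0,-1.5,0],"delta_rot":[0,0,0]},{"gripper":255,"slide":[0,-1.5,0],"delta_rot":[0,0,0]}]'
python3 -m pendant '[{"gripper":255,"slide":[0,-1.5,0],"delta_rot":[0,0,0]},{"gripper":255,"slide":[0,-1.5,0],"delta_rot":[0,0,0]},{"gripper":255,"slide":[0,-1,0],"delta_rot":[0,0,0]},{"gripper":255,"slide":[0,-0.5,0],"delta_rot":[0,0,0]},{"gripper":255,"slide":[0,0,0],"delta_rot":[0,0,0]}]'
python3 - <<'E'
from h import *
to([*boxp(-.013),.168],10.9)
from rig import eyes
im=eyes.grab_frame('scene')[:,:,::-1]; cv2.imwrite(f'pics/l2.png',cv2.resize(im[110:230,150:270],None,fx=4,fy=4))
E
```

```text
time: 3.7
position: [0.6566, -0.1845, 0.1757]
tcp_rot: [0.636, 0.771, 0.001, 0.001]
contact_force: [-0.4, -1.1, 0.9]
gripper_width: 0.0006
time: 4.2
position: [0.6119, -0.1932, 0.1744]
tcp_rot: [0.637, 0.771, 0.001, 0.001]
contact_force: [0.2, -0.6, 0.4]
gripper_width: 0.0005
t 4.2 pos [ 0.6119 -0.1932  0.1744] yang 10.88 tilt [ 0.002  0.    -1.   ] F [ 0.2 -0.6  0.4] w 0.0005 q [-0.37  0.42  0.81  1.56 -0.31  1.3   0.67]
target [ 0.6025 -0.195   0.168 ] tool slide cm [ 0.   -0.96  0.64] rotz -0.0004
```

View pics/l2.png

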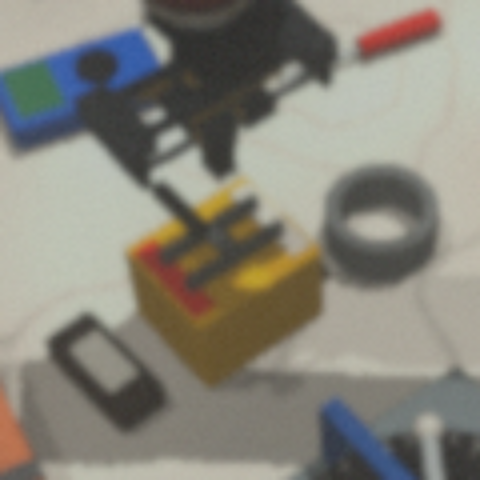

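```bash
python3 - <<'E'
from h import *
for z in (.166,.175,.2,.22): print(z,proj('scene',[.6119,-.1932,z]))
for h in(0,.03,.06): print([proj('scene',[*boxp(0.0,t),.2]) for t in(0,-.03,-.06)])
E
python3 - <<'E'
import cv2
from rig import eyes
im=eyes.grab_frame('scene')[:,:,::-1]
cv2.imwrite('pics/l3.png',cv2.resize(im[90:210,130:270],None,fx=5.7,fy=4.9,interpolation=cv2.INTER_CUBIC))
E
```

```text
0.166 [205.6 157.9]
0.175 [205.4 156.1]
0.2 [204.8 151. ]
0.22 [204.3 146.8]
[array([203.9, 151.5]), array([198.4, 145.9]), array([193.1, 140.4])]
[array([203.9, 151.5]), array([198.4, 145.9]), array([193.1, 140.4])]
[array([203.9, 151.5]), array([198.4, 145.9]), array([193.1, 140.4])]
```

View pics/l3.png

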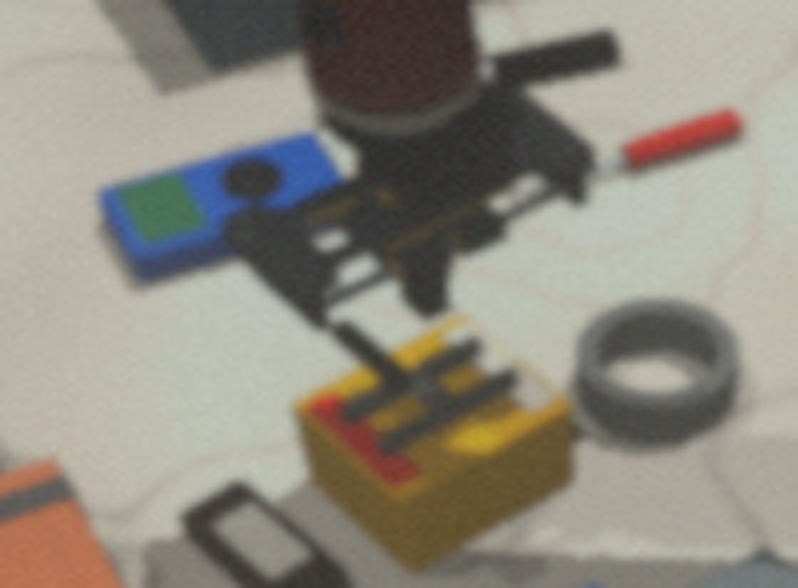

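Run:
```python
from h import *
p=np.array([.6119,-.1932]); y=np.array([np.cos(.19),np.sin(.19)]); x=np.array([-y[1],y[0]])
for z in (.236,.26):
  for s in(.095,-.095): 
    for t in (-.037,.037): print(z,s,t,proj('scene',[*(p+s*y+t*x),z]))
print([proj('scene',[*(p+a*y+b*x),.166]) for a in(-.015,.015) for b in(-.0095,.0095)])
```

```text
0.236 0.095 -0.037 [171.2 150.6]
0.236 0.095 0.037 [184.7 165.4]
0.236 -0.095 -0.037 [221.4 122.9]
0.236 -0.095 0.037 [235.5 136.2]
0.26 0.095 -0.037 [170.1 145.3]
0.26 0.095 0.037 [183.8 160.2]
0.26 -0.095 -0.037 [221.1 117.5]
0.26 -0.095 0.037 [235.4 130.8]
[array([207.7, 154. ]), array([211.1, 157.5]), array([200.1, 158.4]), array([203.5, 161.9])]
```

```bash
python3 -m pendant '[{"gripper":255,"slide":[0,0,-4.5],"delta_rot":[0,0,0]},{"gripper":0,"slide":[0,0,0],"delta_rot":[0,0,0]},{"gripper":0,"slide":[0,0,0],"delta_rot":[0,0,0]},{"gripper":0,"slide":[0,0,0],"delta_rot":[0,0,0]},{"gripper":0,"slide":[0,0,0],"delta_rot":[0,0,0]}]'
python3 - <<'E'
from h import *
pose()
from rig import eyes
im=eyes.grab_frame('scene')[:,:,::-1]
cv2.imwrite('pics/l4.png',cv2.resize(im[90:210,130:270],None,fx=5.7,fy=4.9,interpolation=cv2.INTER_CUBIC))
E
```

```text
time: 4.8
position: [0.6114, -0.1927, 0.217]
tcp_rot: [0.637, 0.771, -0.0, -0.001]
contact_force: [0.5, 0.1, -0.3]
gripper_width: 0.0243
t 4.8 pos [ 0.6114 -0.1927  0.217 ] yang 10.9 tilt [-0.002  0.    -1.   ] F [ 0.5  0.1 -0.3] w 0.0243 q [-0.38  0.39  0.82  1.5  -0.29  1.38  0.65]
```

View pics/l4.png

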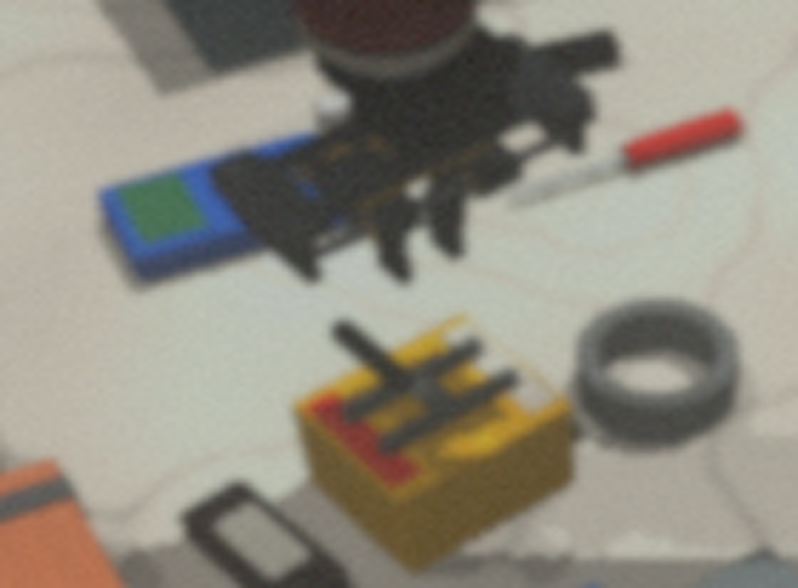

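Run:
```python
from h import *
p=np.array([.222,.6104]); 
for n in('top','scene'):
  for s in (0,.0435,-.0435,.058,-.058):
    print(n,s,proj(n,[*(p+s*np.array([.342,.94])),.195]))
a=cv2.imread('pics/top0.png')[270:384,0:110]; b=cv2.imread('pics/scene0.png')[220:334,402:512]
cv2.imwrite('pics/g0.png',cv2.resize(np.hstack([a,b]),None,fx=3.6,fy=3.6,interpolation=cv2.INTER_CUBIC))
```

```text
top 0 [ 46.2 313.8]
top 0.0435 [ 32.2 308.8]
top -0.0435 [ 60.2 318.8]
top 0.058 [ 27.5 307.2]
top -0.058 [ 64.9 320.4]
scene 0 [488.4 319.3]
scene 0.0435 [497.2 337.5]
scene -0.0435 [480. 302.]
scene 0.058 [500.2 343.8]
scene -0.058 [477.3 296.4]
```

View pics/g0.png

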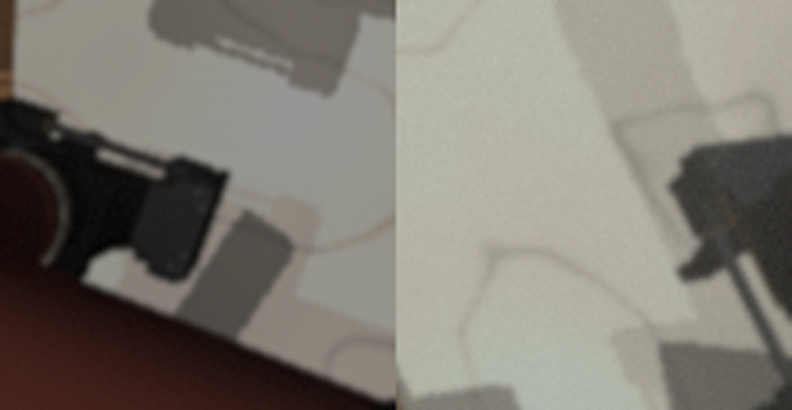

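```bash
python3 -m pendant '[{"gripper":255,"slide":[0,4,-0.8],"delta_rot":[0,0,0]},{"gripper":255,"slide":[0,3.9,0],"delta_rot":[0,0,0]},{"gripper":255,"slide":[0,0,0],"delta_rot":[0,0,0]},{"gripper":255,"slide":[0,0,4],"delta_rot":[0,0,0]},{"gripper":255,"slide":[0,0,3],"delta_rot":[0,0,0]}]'
python3 - <<'E'
from h import *
to([*boxp(.075),.15],10.9)
from rig import eyes
im=eyes.grab_frame('scene')[:,:,::-1]
cv2.imwrite('pics/l5.png',cv2.resize(im[90:210,130:270],None,fx=5.7,fy=4.9,interpolation=cv2.INTER_CUBIC))
E
```

```text
time: 5.35
position: [0.6888, -0.1785, 0.154]
tcp_rot: [0.637, 0.771, -0.001, -0.0]
contact_force: [-0.3, 1.1, -1.0]
gripper_width: 0.0052
t 5.35 pos [ 0.6888 -0.1785  0.154 ] yang 10.87 tilt [-0.001 -0.001 -1.   ] F [-0.3  1.1 -1. ] w 0.0052 q [-0.31  0.58  0.77  1.38 -0.4   1.33  0.65]
target [ 0.689  -0.1783  0.15  ] tool slide cm [0.01 0.02 0.4 ] rotz -0.0005
```

View pics/l5.png

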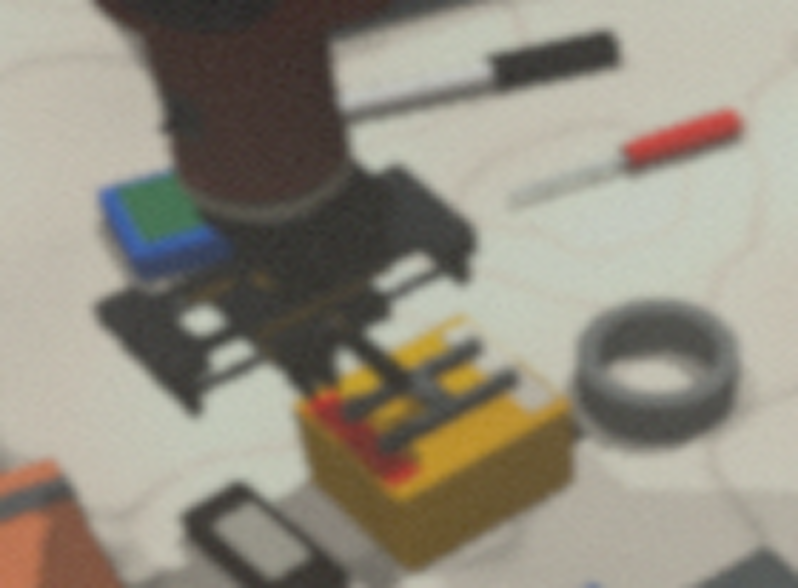

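```bash
python3 -m pendant '[{"gripper":255,"slide":[0,-1,0.2],"delta_rot":[0,0,0]},{"gripper":255,"slide":[0,-1,0],"delta_rot":[0,0,0]},{"gripper":255,"slide":[0,-1,0],"delta_rot":[0,0,0]},{"gripper":255,"slide":[0,-1,0],"delta_rot":[0,0,0]},{"gripper":255,"slide":[0,0,0],"delta_rot":[0,0,0]}]'
python3 - <<'E'
from h import *
to([*boxp(-.01),.15],10.9)
from rig import eyes
im=eyes.grab_frame('scene')[:,:,::-1]
cv2.imwrite('pics/l6.png',cv2.resize(im[90:210,130:270],None,fx=5.7,fy=4.9,interpolation=cv2.INTER_CUBIC))
E
```

```text
time: 5.9
position: [0.6508, -0.187, 0.1583]
tcp_rot: [0.637, 0.771, 0.002, 0.003]
contact_force: [2.3, 0.3, 1.2]
gripper_width: 0.0005
t 5.9 pos [ 0.6508 -0.187   0.1583] yang 10.84 tilt [ 0.007 -0.    -1.   ] F [2.3 0.3 1.2] w 0.0005 q [-0.34  0.5   0.79  1.49 -0.36  1.3   0.67]
target [ 0.6055 -0.1944  0.15  ] tool slide cm [ 0.13 -4.59  0.8 ] rotz -0.0011
```

View pics/l6.png

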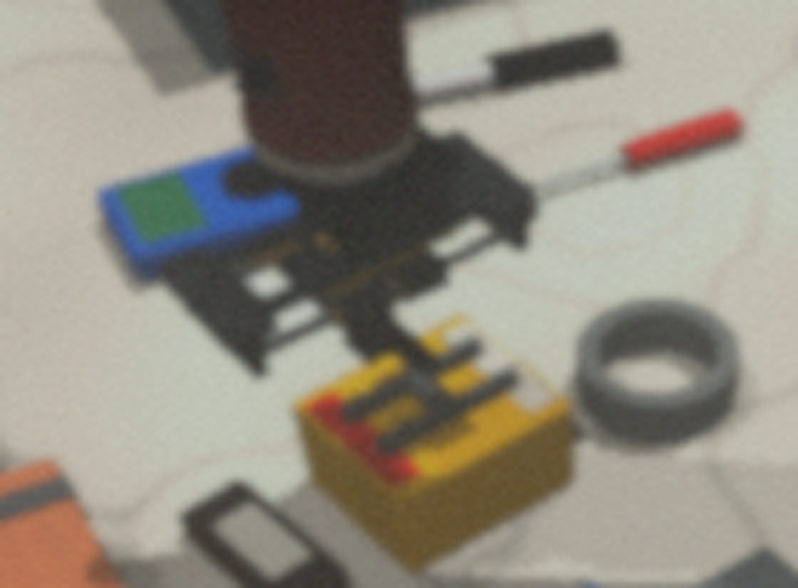

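```bash
python3 -m pendant '[{"gripper":255,"slide":[0,-1,0.4],"delta_rot":[0,0,0]},{"gripper":255,"slide":[0,-1,0.3],"delta_rot":[0,0,0]},{"gripper":255,"slide":[0,-1,0],"delta_rot":[0,0,0]},{"gripper":255,"slide":[0,-0.8,0],"delta_rot":[0,0,0]},{"gripper":255,"slide":[0,0,0],"delta_rot":[0,0,0]}]'
python3 - <<'E'
from h import *
to([*boxp(-.01),.15],10.9)
from rig import eyes
im=eyes.grab_frame('scene')[:,:,::-1]
cv2.imwrite('pics/l7.png',cv2.resize(im[90:210,130:270],None,fx=5.7,fy=4.9,interpolation=cv2.INTER_CUBIC))
E
```

```text
time: 6.45
position: [0.611, -0.1935, 0.1471]
tcp_rot: [0.637, 0.771, -0.0, -0.001]
contact_force: [-0.3, -0.9, 0.3]
gripper_width: 0.0001
t 6.45 pos [ 0.611  -0.1935  0.1471] yang 10.8 tilt [-0.001  0.    -1.   ] F [-0.3 -0.9  0.3] w 0.0001 q [-0.37  0.44  0.81  1.59 -0.33  1.25  0.68]
target [ 0.6055 -0.1944  0.15  ] tool slide cm [ 0.02 -0.56 -0.29] rotz -0.0017
```

View pics/l7.png

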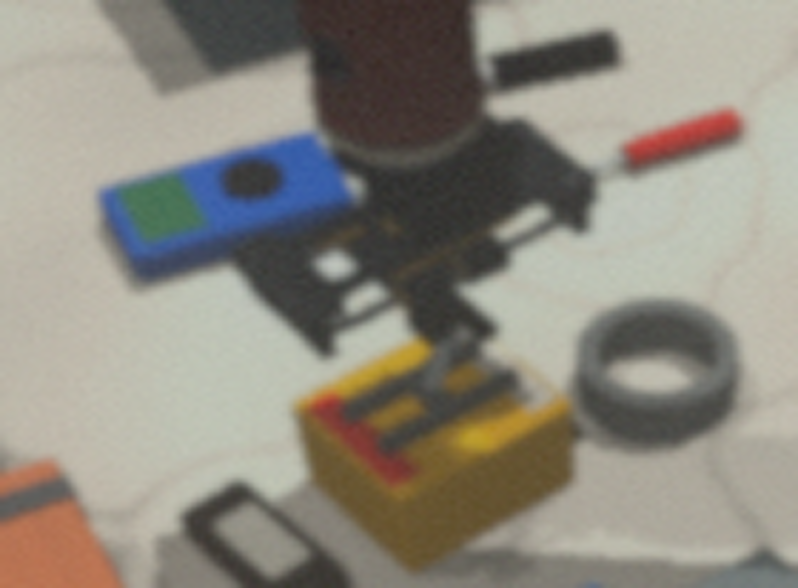

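```bash
python3 -m pendant '[{"gripper":255,"slide":[0,-0.5,0],"delta_rot":[0,0,0]},{"gripper":255,"slide":[0,-0.4,0],"delta_rot":[0,0,0]},{"gripper":255,"slide":[0,-0.3,0],"delta_rot":[0,0,0]},{"gripper":255,"slide":[0,-0.2,0],"delta_rot":[0,0,0]},{"gripper":255,"slide":[0,0,0],"delta_rot":[0,0,0]}]'
python3 - <<'E'
from h import *
to([*boxp(-.01),.15],10.9)
from rig import eyes
im=eyes.grab_frame('scene')[:,:,::-1]
cv2.imwrite('pics/l8.png',cv2.resize(im[90:210,130:270],None,fx=5.7,fy=4.9,interpolation=cv2.INTER_CUBIC))
for s in(-.036,-.025): print([proj('scene',[*boxp(s,t),.171]) for t in(-.034,0,.034)])
E
```

```text
time: 7.0
position: [0.5991, -0.1955, 0.1472]
tcp_rot: [0.637, 0.771, 0.0, 0.0]
contact_force: [3.5, 0.5, 0.9]
gripper_width: 0.0004
t 7.0 pos [ 0.5991 -0.1955  0.1472] yang 10.89 tilt [ 0.001 -0.    -1.   ] F [3.5 0.5 0.9] w 0.0004 q [-0.38  0.41  0.81  1.62 -0.31  1.24  0.69]
target [ 0.6055 -0.1944  0.15  ] tool slide cm [-0.01  0.65 -0.28] rotz -0.0002
[array([207.6, 146. ]), array([213.7, 152.2]), array([219.9, 158.5])]
[array([204.8, 147.6]), array([210.9, 153.8]), array([217.1, 160.1])]
```

View pics/l8.png

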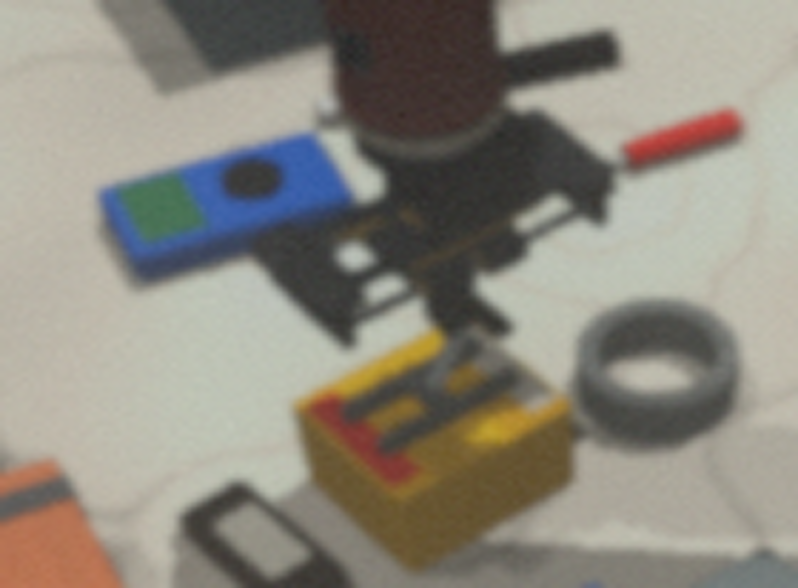

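```bash
python3 -m pendant '[{"gripper":255,"slide":[0,-0.2,0],"delta_rot":[0,0,0]},{"gripper":255,"slide":[0,-0.1,0],"delta_rot":[0,0,0]},{"gripper":255,"slide":[0,-0.1,0],"delta_rot":[0,0,0]},{"gripper":255,"slide":[0,0,0],"delta_rot":[0,0,0]},{"gripper":255,"slide":[0,0,0],"delta_rot":[0,0,0]}]'
python3 - <<'E'
from h import *
pose()
from rig import eyes
im=eyes.grab_frame('scene')[:,:,::-1]
cv2.imwrite('pics/l9.png',cv2.resize(im[90:210,130:270],None,fx=5.7,fy=4.9,interpolation=cv2.INTER_CUBIC))
E
```

```text
time: 7.55
position: [0.5983, -0.1953, 0.1477]
tcp_rot: [0.636, 0.772, 0.002, 0.002]
contact_force: [15.2, 0.6, -4.6]
gripper_width: 0.0004
t 7.55 pos [ 0.5983 -0.1953  0.1477] yang 11.0 tilt [ 0.006 -0.001 -1.   ] F [15.2  0.6 -4.6] w 0.0004 q [-0.38  0.41  0.82  1.63 -0.31  1.24  0.69]
```

View pics/l9.png

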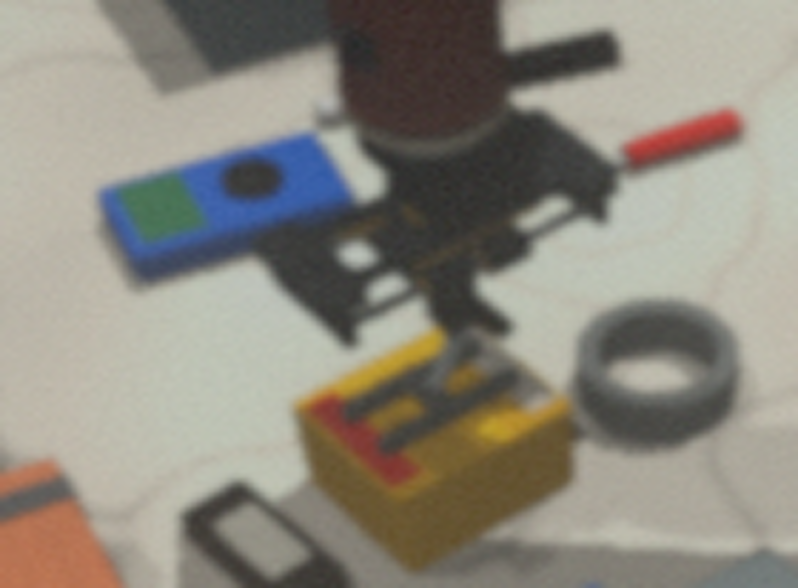

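```bash
python3 -m pendant '[{"gripper":255,"slide":[0,1.5,0],"delta_rot":[0,0,0]},{"gripper":255,"slide":[0,0,-4.9],"delta_rot":[0,0,0]},{"gripper":255,"slide":[0,0,-4.9],"delta_rot":[0,0,0]},{"gripper":255,"slide":[0,0,0],"delta_rot":[0,0,-0.12]},{"gripper":255,"slide":[0,0,0],"delta_rot":[0,0,0]}]'
python3 -c "
from h import *
to([*hubp(.07,198),.25],18)"
```

```text
time: 8.1
position: [0.6097, -0.194, 0.2461]
tcp_rot: [0.589, 0.808, 0.0, 0.001]
contact_force: [-0.8, 0.1, -2.0]
gripper_width: 0.0002
t 8.1 pos [ 0.6097 -0.194   0.2461] yang 17.86 tilt [ 0.001 -0.    -1.   ] F [-0.8  0.1 -2. ] w 0.0002 q [-0.37  0.37  0.82  1.46 -0.27  1.43  0.76]
target [0.5374 0.1411 0.25  ] tool slide cm [34.11  3.39 -0.41] rotz -0.0025
```

```bash
python3 -m pendant '[{"gripper":255,"slide":[4.6,0.5,0],"delta_rot":[0,0,0]},{"gripper":255,"slide":[4.6,0.5,0],"delta_rot":[0,0,0]},{"gripper":255,"slide":[4.6,0.5,0],"delta_rot":[0,0,0]},{"gripper":255,"slide":[4.6,0.5,0],"delta_rot":[0,0,0]},{"gripper":255,"slide":[4.6,0.5,0],"delta_rot":[0,0,0]}]'
python3 -m pendant '[{"gripper":255,"slide":[4.6,0.5,0],"delta_rot":[0,0,0]},{"gripper":255,"slide":[4.6,0.4,0],"delta_rot":[0,0,0]},{"gripper":255,"slide":[1.9,0,0],"delta_rot":[0,0,0]},{"gripper":255,"slide":[0,0,1],"delta_rot":[0,0,0]},{"gripper":255,"slide":[0,0,0],"delta_rot":[0,0,0]}]'
python3 -c "
from h import *
to([*hubp(.07,198),.145],18)"
```

```text
time: 8.6
position: [0.5616, 0.0349, 0.2436]
tcp_rot: [0.591, 0.807, -0.001, -0.001]
contact_force: [1.2, 0.4, -0.3]
gripper_width: 0.0001
time: 9.1
position: [0.5367, 0.141, 0.2326]
tcp_rot: [0.59, 0.807, -0.002, -0.001]
contact_force: [-0.6, -1.4, -0.9]
gripper_width: 0.0004
t 9.1 pos [0.5367 0.141  0.2326] yang 17.68 tilt [-0.004 -0.002 -1.   ] F [-0.6 -1.4 -0.9] w 0.0004 q [-0.93  0.14  0.66  1.68 -0.08  1.36  0.05]
target [0.5374 0.1411 0.145 ] tool slide cm [-0.    0.11  8.76] rotz -0.0056
```

```bash
python3 -m pendant '[{"gripper":255,"slide":[0,0,3.5],"delta_rot":[0,0,0]},{"gripper":255,"slide":[0,0,0],"delta_rot":[0,0,0]},{"gripper":255,"slide":[0,0,0],"delta_rot":[0,0,0]},{"gripper":255,"slide":[0,0,0],"delta_rot":[0,0,0]},{"gripper":255,"slide":[0,0,0],"delta_rot":[0,0,0]}]'
cat >> h.py <<'E'
def look(name):
    from rig import eyes
    a=eyes.grab_frame('top')[:,:,::-1][125:240,145:345]; b=eyes.grab_frame('scene')[:,:,::-1][160:320,165:345]
    cv2.imwrite('pics/%s.png'%name,cv2.resize(b,None,fx=3.7,fy=3.7,interpolation=cv2.INTER_CUBIC))
    cv2.imwrite('pics/%s_t.png'%name,cv2.resize(a,None,fx=4,fy=4,interpolation=cv2.INTER_CUBIC))
E
python3 -c "
from h import *
pose();look('w1')
print([proj('scene',[*hubp(.07,198),z]) for z in (.145,.2)])"
```

```text
time: 9.6
position: [0.5388, 0.1414, 0.2013]
tcp_rot: [0.59, 0.808, 0.001, 0.0]
contact_force: [0.8, -0.3, 0.2]
gripper_width: 0.0005
t 9.6 pos [0.5388 0.1414 0.2013] yang 17.7 tilt [ 0.001  0.001 -1.   ] F [ 0.8 -0.3  0.2] w 0.0005 q [-0.93  0.16  0.66  1.73 -0.1   1.29  0.07]
[array([277.2, 232. ]), array([278.5, 222.3])]
```

View pics/w1.png

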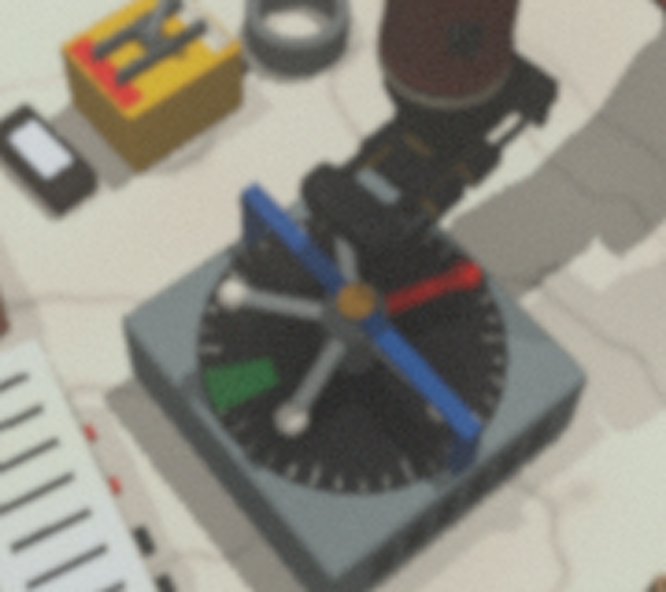

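View pics/w1_t.png

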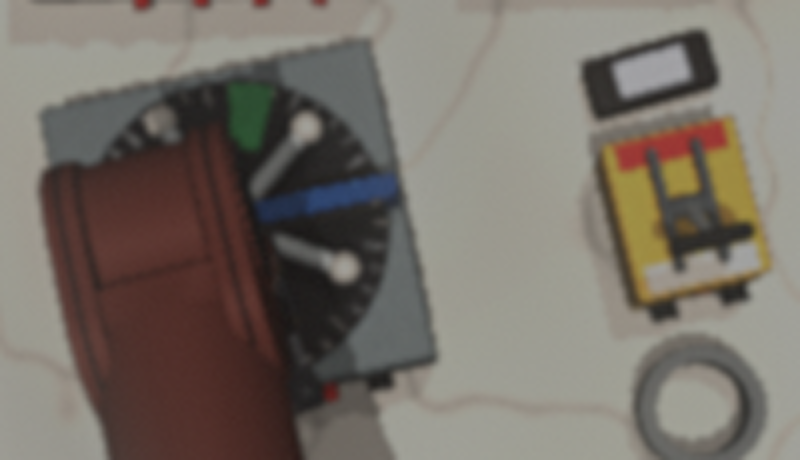

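```bash
python3 -m pendant '[{"gripper":255,"slide":[0,0.1,2],"delta_rot":[0,0,0]},{"gripper":255,"slide":[0,0,2],"delta_rot":[0,0,0]},{"gripper":255,"slide":[0,0,1.3],"delta_rot":[0,0,0]},{"gripper":255,"slide":[0,0,0],"delta_rot":[0,0,0]},{"gripper":255,"slide":[0,0,0],"delta_rot":[0,0,0]}]'
python3 -c "
from h import *
p,_,_=pose();d=p[:2]-HUB;print(np.hypot(*d),np.degrees(np.arctan2(d[1],d[0])));look('w2')"
```

```text
time: 10.2
position: [0.5393, 0.142, 0.1476]
tcp_rot: [0.59, 0.808, 0.0, 0.0]
contact_force: [0.6, -0.9, 0.3]
gripper_width: 0.0005
t 10.2 pos [0.5393 0.142  0.1476] yang 17.75 tilt [ 0. -0. -1.] F [ 0.6 -0.9  0.3] w 0.0005 q [-0.91  0.21  0.66  1.8  -0.13  1.19  0.1 ]
0.06795456059946284 -162.2433102241516
```

View pics/w2.png

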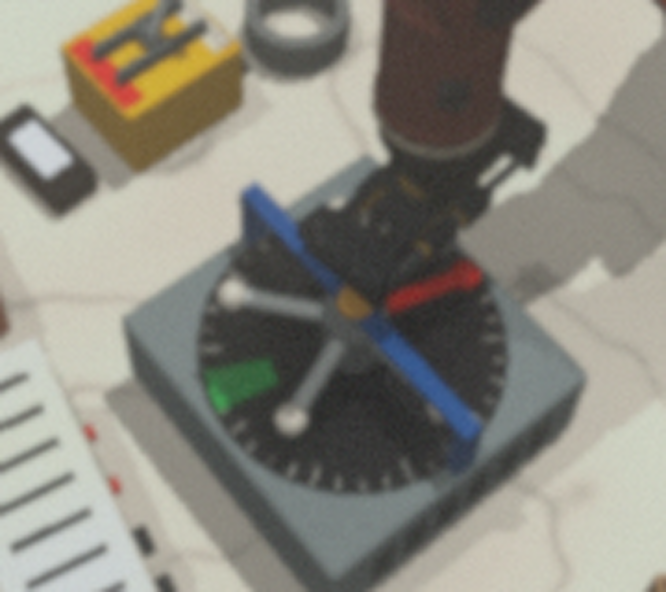

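```bash
python3 -m pendant '[{"gripper":255,"slide":[0.54,0.02,0.03],"delta_rot":[0,0,0.08]},{"gripper":255,"slide":[0.54,0.02,0],"delta_rot":[0,0,0.08]},{"gripper":255,"slide":[0.54,0.02,0],"delta_rot":[0,0,0.08]},{"gripper":255,"slide":[0.54,0.02,0],"delta_rot":[0,0,0.08]},{"gripper":255,"slide":[0.54,0.02,0],"delta_rot":[0,0,0.08]}]'
cat >> h.py <<'E'
def hp():
    p,_,psi=pose();d=p[:2]-HUB;print('r',np.hypot(*d).round(4),'phi',np.degrees(np.arctan2(d[1],d[0])).round(1)%360)
E
python3 -c "
from h import *
hp();look('w3')"
```

```text
time: 10.8
position: [0.5365, 0.1691, 0.1478]
tcp_rot: [0.739, 0.673, 0.001, 0.0]
contact_force: [0.3, 0.0, 0.2]
gripper_width: 0.0005
t 10.8 pos [0.5365 0.1691 0.1478] yang -5.34 tilt [ 0.001  0.001 -1.   ] F [0.3 0.  0.2] w 0.0005 q [-0.98  0.22  0.69  1.79 -0.15  1.19 -0.34]
r 0.0678 phi 174.6
```

View pics/w3.png

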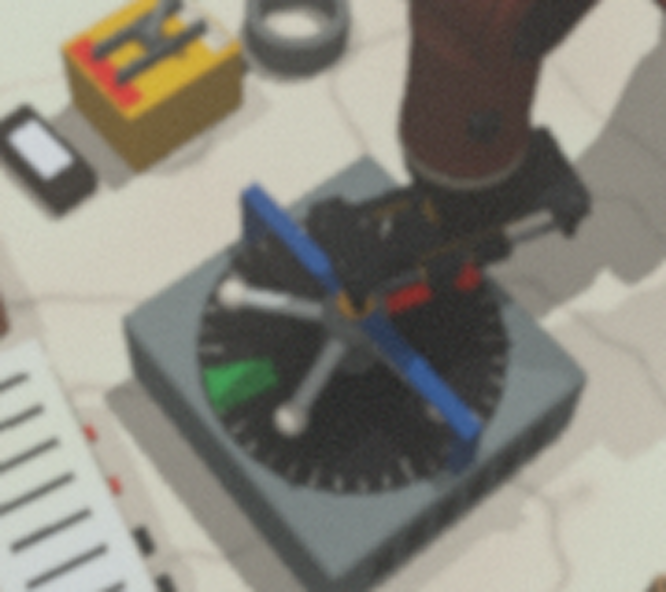

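Run:
```python
from h import *
y=np.array([np.cos(np.radians(-5.34)),np.sin(np.radians(-5.34))]);x=np.array([-y[1],y[0]]);p=np.array([.5365,.1691])
f=lambda n,X:((proj(n,X)-[165,160])*3.7).round()
for z in (.21,.23,.25,.27):
    print(z,[f('scene',[*(p+a*y+b*x),z]) for a in(.095,-.095) for b in(-.037,.037)])
print([f('scene',[*p,z]) for z in(.14,.16,.18)])
```

```text
0.21 [array([303., 254.]), array([343., 337.]), array([532., 172.]), array([579., 250.])]
0.23 [array([304., 240.]), array([344., 324.]), array([536., 158.]), array([583., 236.])]
0.25 [array([304., 226.]), array([345., 311.]), array([539., 143.]), array([588., 222.])]
0.27 [array([304., 211.]), array([346., 297.]), array([543., 128.]), array([592., 207.])]
[array([434., 297.]), array([436., 285.]), array([438., 272.])]
```

```bash
python3 -m pendant '[{"gripper":255,"slide":[-0.54,0.02,-0.3],"delta_rot":[0,0,-0.08]},{"gripper":255,"slide":[-0.54,0.02,-0.3],"delta_rot":[0,0,-0.08]},{"gripper":255,"slide":[-0.54,0.02,0],"delta_rot":[0,0,-0.08]},{"gripper":255,"slide":[-0.54,0.02,0],"delta_rot":[0,0,-0.08]},{"gripper":255,"slide":[-0.54,0.02,0],"delta_rot":[0,0,-0.08]}]'
python3 -m pendant '[{"gripper":255,"slide":[0,0,0.6],"delta_rot":[0,0,0]},{"gripper":255,"slide":[0,0,0.5],"delta_rot":[0,0,0]},{"gripper":255,"slide":[0,0,0.5],"delta_rot":[0,0,0]},{"gripper":255,"slide":[0,0,0.5],"delta_rot":[0,0,0]},{"gripper":255,"slide":[0,0,0.4],"delta_rot":[0,0,0]}]'
python3 -c "
from h import *
hp();look('w4')"
```

```text
time: 11.4
position: [0.5392, 0.1414, 0.1534]
tcp_rot: [0.587, 0.809, 0.0, 0.0]
contact_force: [0.7, -0.1, 0.6]
gripper_width: 0.0009
time: 11.9
position: [0.5386, 0.1421, 0.1271]
tcp_rot: [0.589, 0.808, -0.0, -0.0]
contact_force: [0.2, 0.4, 0.0]
gripper_width: 0.0008
t 11.9 pos [0.5386 0.1421 0.1271] yang 17.76 tilt [-0.001 -0.    -1.   ] F [0.2 0.4 0. ] w 0.0008 q [-0.9   0.23  0.65  1.82 -0.15  1.15  0.11]
r 0.0686 phi 197.5
```

View pics/w4.png

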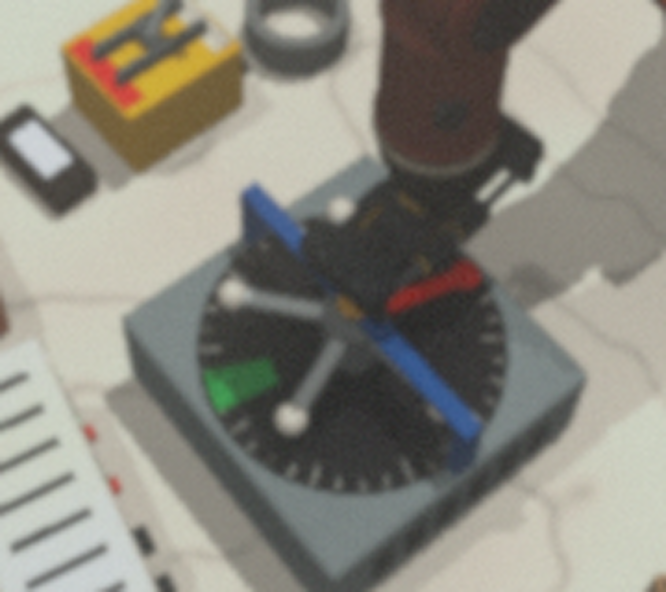

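```bash
python3 -m pendant '[{"gripper":255,"slide":[0.54,0.02,0],"delta_rot":[0,0,0.08]},{"gripper":255,"slide":[0.54,0.02,0],"delta_rot":[0,0,0.08]},{"gripper":255,"slide":[0.54,0.02,0],"delta_rot":[0,0,0.08]},{"gripper":255,"slide":[0.54,0.02,0],"delta_rot":[0,0,0.08]},{"gripper":255,"slide":[0.54,0.02,0],"delta_rot":[0,0,0.08]}]'
python3 -c "
from h import *
hp();look('w5')"
```

```text
time: 12.5
position: [0.5356, 0.1677, 0.1277]
tcp_rot: [0.74, 0.673, -0.001, 0.0]
contact_force: [-2.2, -2.6, 1.2]
gripper_width: 0.0003
t 12.5 pos [0.5356 0.1677 0.1277] yang -5.4 tilt [-0.001 -0.001 -1.   ] F [-2.2 -2.6  1.2] w 0.0003 q [-0.98  0.24  0.7   1.81 -0.17  1.15 -0.33]
r 0.0686 phi 175.8
```

View pics/w5.png

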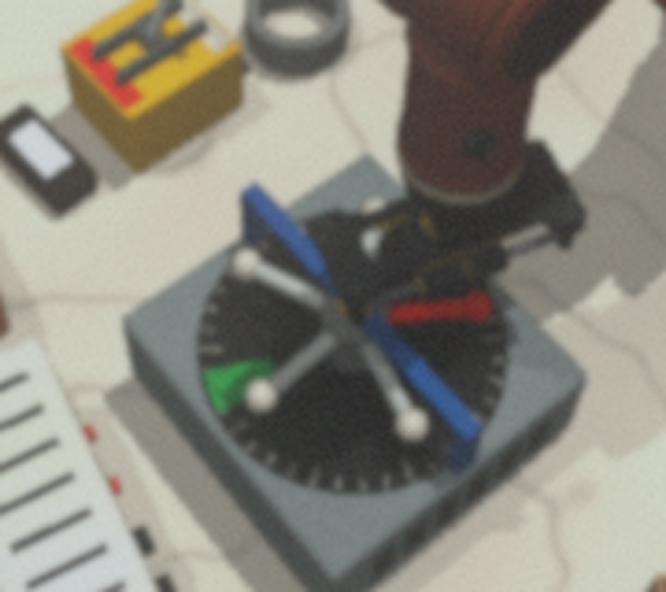

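```bash
python3 -m pendant '[{"gripper":255,"slide":[0.57,0.02,0],"delta_rot":[0,0,0.083]},{"gripper":255,"slide":[0.57,0.02,0],"delta_rot":[0,0,0.083]},{"gripper":255,"slide":[0.57,0.02,0],"delta_rot":[0,0,0.083]},{"gripper":255,"slide":[0.57,0.02,0],"delta_rot":[0,0,0.083]},{"gripper":255,"slide":[0.57,0.02,0],"delta_rot":[0,0,0.083]}]'
python3 -c "
from h import *
hp()"
python3 -m pendant '[{"gripper":255,"slide":[0.57,0.02,0],"delta_rot":[0,0,0.083]},{"gripper":255,"slide":[0.57,0.02,0],"delta_rot":[0,0,0.083]},{"gripper":255,"slide":[0.57,0.02,0],"delta_rot":[0,0,0.083]},{"gripper":255,"slide":[0.57,0.02,0],"delta_rot":[0,0,0.083]},{"gripper":255,"slide":[0.4,0.02,0],"delta_rot":[0,0,0.06]}]'
python3 -c "
from h import *
hp();look('w6')"
```

```text
time: 13.1
position: [0.5435, 0.1953, 0.1277]
tcp_rot: [0.862, 0.508, -0.001, -0.0]
contact_force: [-4.2, -2.4, 1.8]
gripper_width: 0.0004
t 13.1 pos [0.5435 0.1953 0.1277] yang -29.0 tilt [-0.001 -0.    -1.   ] F [-4.2 -2.4  1.8] w 0.0004 q [-1.05  0.29  0.75  1.77 -0.21  1.16 -0.74]
r 0.0688 phi 151.7
time: 13.6
position: [0.5606, 0.2163, 0.1276]
tcp_rot: [0.944, 0.33, -0.001, -0.0]
contact_force: [-2.8, -0.7, 1.5]
gripper_width: 0.0006
t 13.6 pos [0.5606 0.2163 0.1276] yang -51.42 tilt [-0.001 -0.    -1.   ] F [-2.8 -0.7  1.5] w 0.0006 q [-1.09  0.36  0.8   1.72 -0.28  1.18 -1.11]
r 0.069 phi 129.0
```

View pics/w6.png

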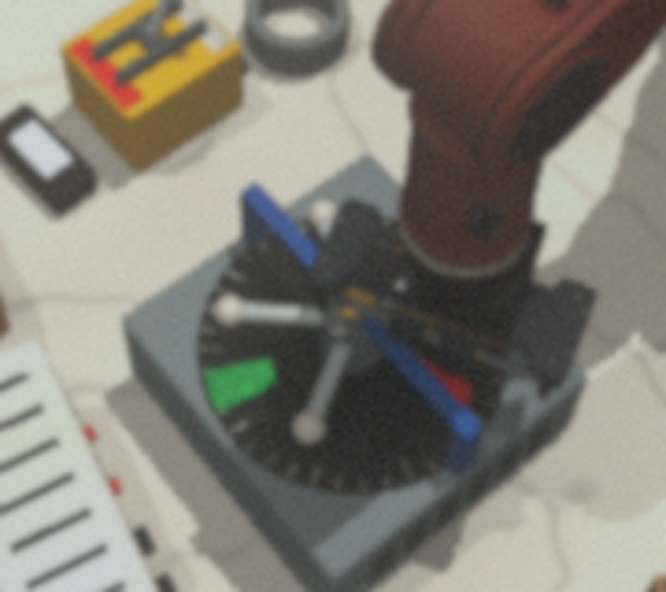

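```bash
python3 -c "
from h import *
for u,v in((226.6,243.2),(248.2,275.7),(252.8,217.6)):
    d=onz('scene',u,v,.155)[:2]-HUB; print(np.hypot(*d),np.degrees(np.arctan2(d[1],d[0]))%360)
"
python3 -m pendant '[{"gripper":255,"slide":[-0.5,0,0],"delta_rot":[0,0,0]},{"gripper":255,"slide":[0,0,-4.5],"delta_rot":[0,0,0]},{"gripper":255,"slide":[-0.46,0.07,-0.5],"delta_rot":[0,0,-0.14]},{"gripper":255,"slide":[-0.96,0.07,0],"delta_rot":[0,0,-0.14]},{"gripper":255,"slide":[-0.96,0.07,0],"delta_rot":[0,0,-0.14]}]'
python3 -m pendant '[{"gripper":255,"slide":[-0.96,0.07,0],"delta_rot":[0,0,-0.14]},{"gripper":255,"slide":[-0.96,0.07,0],"delta_rot":[0,0,-0.14]},{"gripper":255,"slide":[-0.96,0.07,0],"delta_rot":[0,0,-0.14]},{"gripper":255,"slide":[-0.96,0.07,0],"delta_rot":[0,0,-0.14]},{"gripper":255,"slide":[-0.96,0.07,0],"delta_rot":[0,0,-0.14]}]'
python3 -c "
from h import *
hp()"
```

```text
0.09670508693539445 327.57424908513417
0.09658716103365193 40.57520732428517
0.0953205242156311 255.43586268568293
time: 14.2
position: [0.5428, 0.1936, 0.1783]
tcp_rot: [0.852, 0.524, 0.001, -0.0]
contact_force: [-0.0, -0.6, 0.2]
gripper_width: 0.0003
time: 14.7
position: [0.5369, 0.1464, 0.178]
tcp_rot: [0.621, 0.784, 0.001, 0.0]
contact_force: [-0.0, -0.6, -0.1]
gripper_width: 0.0002
t 14.7 pos [0.5369 0.1464 0.178 ] yang 13.25 tilt [ 0.001  0.001 -1.   ] F [-0.  -0.6 -0.1] w 0.0002 q [-0.96  0.18  0.7   1.76 -0.12  1.24 -0.  ]
r 0.069 phi 193.7
```

```bash
python3 -m pendant '[{"gripper":255,"slide":[-0.96,0.07,0],"delta_rot":[0,0,-0.14]},{"gripper":255,"slide":[-0.8,0.06,0],"delta_rot":[0,0,-0.12]},{"gripper":255,"slide":[0,0,2],"delta_rot":[0,0,0]},{"gripper":255,"slide":[0,0,2],"delta_rot":[0,0,0]},{"gripper":255,"slide":[0,0,1],"delta_rot":[0,0,0]}]'
python3 -c "
from h import *
hp()"
python3 -m pendant '[{"gripper":255,"slide":[0.57,0.02,0],"delta_rot":[0,0,0.083]},{"gripper":255,"slide":[0.57,0.02,0],"delta_rot":[0,0,0.083]},{"gripper":255,"slide":[0.57,0.02,0],"delta_rot":[0,0,0.083]},{"gripper":255,"slide":[0.57,0.02,0],"delta_rot":[0,0,0.083]},{"gripper":255,"slide":[0.57,0.02,0],"delta_rot":[0,0,0.083]}]'
python3 -c "
from h import *
hp()"
python3 -m pendant '[{"gripper":255,"slide":[0.57,0.02,0],"delta_rot":[0,0,0.083]},{"gripper":255,"slide":[0.57,0.02,0],"delta_rot":[0,0,0.083]},{"gripper":255,"slide":[0.57,0.02,0],"delta_rot":[0,0,0.083]},{"gripper":255,"slide":[0.57,0.02,0],"delta_rot":[0,0,0.083]},{"gripper":255,"slide":[0.57,0.02,0],"delta_rot":[0,0,0.083]}]'
python3 -c "
from h import *
hp()"
```

```text
time: 15.2
position: [0.5425, 0.1301, 0.1265]
tcp_rot: [0.517, 0.856, -0.0, -0.0]
contact_force: [-0.3, 0.6, 0.1]
gripper_width: 0.0004
t 15.2 pos [0.5425 0.1301 0.1265] yang 27.77 tilt [-0.001 -0.    -1.   ] F [-0.3  0.6  0.1] w 0.0004 q [-0.9   0.23  0.67  1.82 -0.16  1.15  0.31]
r 0.0696 phi 207.9
time: 15.7
position: [0.5348, 0.1566, 0.1276]
tcp_rot: [0.684, 0.73, -0.001, 0.0]
contact_force: [-0.2, -3.4, -1.4]
gripper_width: 0.0007
t 15.7 pos [0.5348 0.1566 0.1276] yang 3.74 tilt [-0.001 -0.001 -1.   ] F [-0.2 -3.4 -1.4] w 0.0007 q [-0.99  0.24  0.72  1.82 -0.17  1.15 -0.15]
r 0.0695 phi 185.1
time: 16.2
position: [0.5381, 0.1852, 0.1275]
tcp_rot: [0.819, 0.574, -0.001, -0.0]
contact_force: [-3.5, -2.3, -0.6]
gripper_width: 0.0003
t 16.2 pos [0.5381 0.1852 0.1275] yang -20.01 tilt [-0.002 -0.001 -1.   ] F [-3.5 -2.3 -0.6] w 0.0003 q [-1.06  0.27  0.77  1.79 -0.21  1.16 -0.58]
r 0.0696 phi 161.2
```

```bash
python3 -m pendant '[{"gripper":255,"slide":[0.57,0.02,0],"delta_rot":[0,0,0.083]},{"gripper":255,"slide":[0.57,0.02,0],"delta_rot":[0,0,0.083]},{"gripper":255,"slide":[0.57,0.02,0],"delta_rot":[0,0,0.083]},{"gripper":255,"slide":[0.57,0.02,0],"delta_rot":[0,0,0.083]},{"gripper":255,"slide":[0.57,0.02,0],"delta_rot":[0,0,0.083]}]'
python3 -m pendant '[{"gripper":255,"slide":[0.57,0.02,0],"delta_rot":[0,0,0.083]},{"gripper":255,"slide":[0.28,0.01,0],"delta_rot":[0,0,0.04]},{"gripper":255,"slide":[0,0,0],"delta_rot":[0,0,0]},{"gripper":255,"slide":[-0.6,0,0],"delta_rot":[0,0,0]},{"gripper":255,"slide":[0,0,-4.5],"delta_rot":[0,0,0]}]'
python3 -c "
from h import *
hp();look('w7')"
```

```text
time: 16.7
position: [0.5527, 0.2101, 0.1275]
tcp_rot: [0.92, 0.393, -0.001, -0.0]
contact_force: [-3.2, -0.3, -0.9]
gripper_width: 0.0003
time: 17.2
position: [0.5521, 0.2102, 0.1687]
tcp_rot: [0.942, 0.337, -0.004, 0.001]
contact_force: [0.5, 0.7, 0.9]
gripper_width: 0.0005
t 17.2 pos [0.5521 0.2102 0.1687] yang -50.63 tilt [-0.007 -0.005 -1.   ] F [0.5 0.7 0.9] w 0.0005 q [-1.15  0.32  0.87  1.69 -0.25  1.26 -1.11]
r 0.0704 phi 137.5
```

View pics/w7.png

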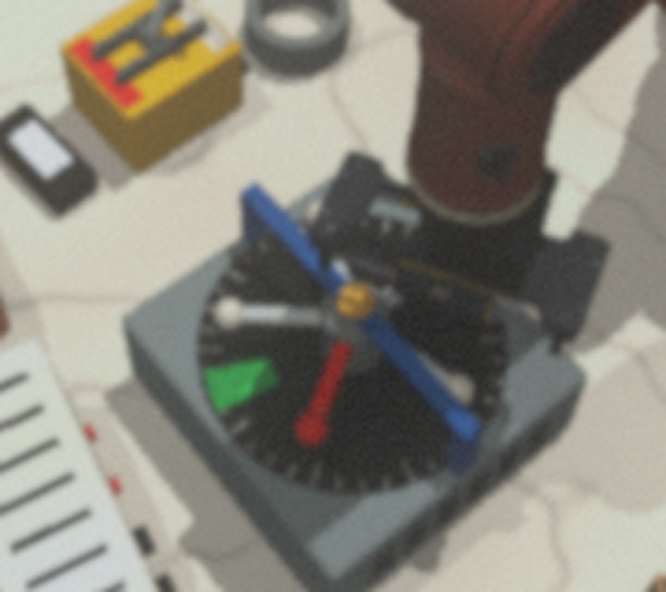

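```bash
python3 -c "
from h import *
for u,v in((226.6,243.9),(249.3,275.7)):
    d=onz('scene',u,v,.155)[:2]-HUB; print(np.hypot(*d),np.degrees(np.arctan2(d[1],d[0]))%360)
"
python3 -m pendant '[{"gripper":255,"slide":[-0.96,0.07,-0.7],"delta_rot":[0,0,-0.14]},{"gripper":255,"slide":[-0.96,0.07,0],"delta_rot":[0,0,-0.14]},{"gripper":255,"slide":[-0.96,0.07,0],"delta_rot":[0,0,-0.14]},{"gripper":255,"slide":[-0.96,0.07,0],"delta_rot":[0,0,-0.14]},{"gripper":255,"slide":[-0.96,0.07,0],"delta_rot":[0,0,-0.14]}]'
python3 -m pendant '[{"gripper":255,"slide":[-0.96,0.07,0],"delta_rot":[0,0,-0.14]},{"gripper":255,"slide":[-0.96,0.07,0],"delta_rot":[0,0,-0.14]},{"gripper":255,"slide":[-0.96,0.07,0],"delta_rot":[0,0,-0.14]},{"gripper":255,"slide":[-0.96,0.07,0],"delta_rot":[0,0,-0.14]},{"gripper":255,"slide":[0,0,0],"delta_rot":[0,0,0]}]'
python3 -c "
from h import *
hp();to([*hubp(.069,207),.128],27)"
```

```text
0.0964859394640956 328.8819526361062
0.09552906937639895 42.21746398100501
time: 17.8
position: [0.5316, 0.1706, 0.1802]
tcp_rot: [0.767, 0.642, 0.001, 0.0]
contact_force: [0.3, 0.1, 0.1]
gripper_width: 0.0005
time: 18.3
position: [0.5359, 0.1316, 0.1803]
tcp_rot: [0.562, 0.827, 0.001, 0.001]
contact_force: [0.4, -0.2, 0.7]
gripper_width: 0.0004
t 18.3 pos [0.5359 0.1316 0.1803] yang 21.54 tilt [ 0.002  0.001 -1.   ] F [ 0.4 -0.2  0.7] w 0.0004 q [-0.98  0.17  0.74  1.77 -0.12  1.25  0.17]
r 0.0749 phi 204.6
t 18.3 pos [0.5359 0.1316 0.1803] yang 21.54 tilt [ 0.002  0.001 -1.   ] F [ 0.4 -0.2  0.7] w 0.0004 q [-0.98  0.17  0.74  1.77 -0.12  1.25  0.17]
target [0.5425 0.1314 0.128 ] tool slide cm [-0.26  0.6   5.23] rotz -0.0952
```

```bash
python3 -m pendant '[{"gripper":255,"slide":[-0.3,0.6,0],"delta_rot":[0,0,-0.1]},{"gripper":255,"slide":[0,0,1.8],"delta_rot":[0,0,0]},{"gripper":255,"slide":[0,0,1.8],"delta_rot":[0,0,0]},{"gripper":255,"slide":[0,0,1.6],"delta_rot":[0,0,0]},{"gripper":255,"slide":[0,0,0],"delta_rot":[0,0,0]}]'
python3 -c "
from h import *
hp()"
python3 -m pendant '[{"gripper":255,"slide":[0.57,0.02,0],"delta_rot":[0,0,0.083]},{"gripper":255,"slide":[0.57,0.02,0],"delta_rot":[0,0,0.083]},{"gripper":255,"slide":[0.57,0.02,0],"delta_rot":[0,0,0.083]},{"gripper":255,"slide":[0.57,0.02,0],"delta_rot":[0,0,0.083]},{"gripper":255,"slide":[0.57,0.02,0],"delta_rot":[0,0,0.083]}]'
python3 -m pendant '[{"gripper":255,"slide":[0.57,0.02,0],"delta_rot":[0,0,0.083]},{"gripper":255,"slide":[0.57,0.02,0],"delta_rot":[0,0,0.083]},{"gripper":255,"slide":[0.57,0.02,0],"delta_rot":[0,0,0.083]},{"gripper":255,"slide":[0.57,0.02,0],"delta_rot":[0,0,0.083]},{"gripper":255,"slide":[0,0,0],"delta_rot":[0,0,0]}]'
python3 -c "
from h import *
hp();look('w8')"
```

```text
time: 18.8
position: [0.5407, 0.1329, 0.1261]
tcp_rot: [0.522, 0.853, -0.001, -0.001]
contact_force: [-0.7, 0.7, -0.2]
gripper_width: 0.0005
t 18.8 pos [0.5407 0.1329 0.1261] yang 27.04 tilt [-0.002 -0.001 -1.   ] F [-0.7  0.7 -0.2] w 0.0005 q [-0.94  0.24  0.72  1.82 -0.17  1.15  0.3 ]
r 0.07 phi 205.2
time: 19.3
position: [0.5345, 0.1594, 0.1285]
tcp_rot: [0.688, 0.726, -0.0, 0.001]
contact_force: [0.6, -2.8, -2.6]
gripper_width: 0.0009
time: 19.8
position: [0.5369, 0.1831, 0.1285]
tcp_rot: [0.797, 0.604, 0.0, 0.0]
contact_force: [-0.3, -0.7, -1.1]
gripper_width: 0.0003
t 19.8 pos [0.5369 0.1831 0.1285] yang -15.75 tilt [ 0.001 -0.    -1.   ] F [-0.3 -0.7 -1.1] w 0.0003 q [-1.09  0.27  0.81  1.8  -0.22  1.16 -0.49]
r 0.0702 phi 163.1
```

View pics/w8.png

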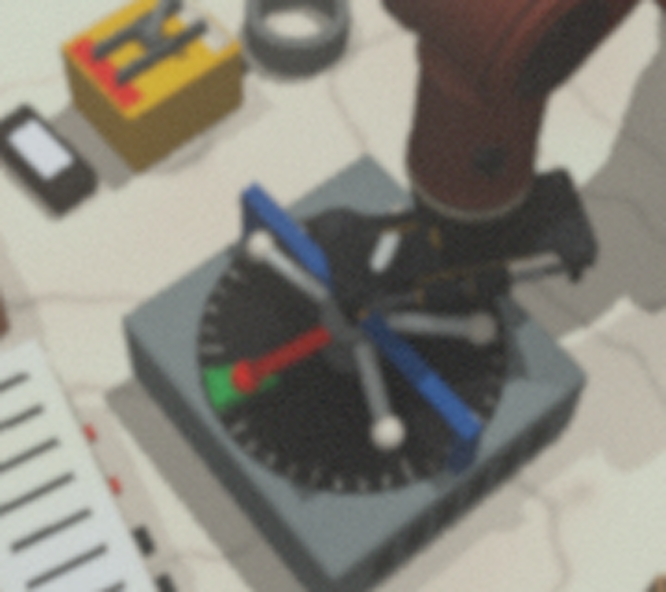

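View pics/w8_t.png

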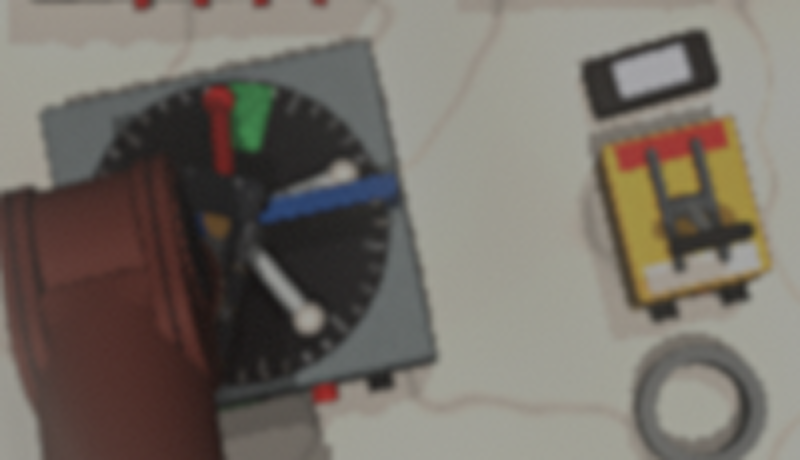

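```bash
python3 -c "
from h import *
Z=lambda x,y:(x/4+144.6,y/4+124.6)
S=lambda x,y:(x/3.7+164.6,y/3.7+159.6)
def a(n,q,z):
    d=onz(n,*q,z)[:2]-HUB; print(n,q,np.hypot(*d).round(4),np.degrees(np.arctan2(d[1],d[0])).round(1))
a('top',Z(219,97),.155);a('scene',S(245,378),.155)
a('top',Z(345,170),.155);a('top',Z(309,318),.155)
a('scene',S(261,245),.155);a('scene',S(387,433),.155);a('scene',S(483,327),.155)
for q in((228,83),(275,86),(232,148),(262,152)):a('top',Z(*q),.11)
for q in((205,373),(222,412),(268,360),(278,378)):a('scene',S(*q),.11)
"
```

```text
top (199.35, 148.85) 0.0979 3.7
scene (230.81621621621622, 261.76216216216216) 0.0966 2.8
top (230.85, 167.1) 0.0973 -66.5
top (221.85, 204.1) 0.095 -140.8
scene (235.14054054054054, 225.81621621621622) 0.0977 -69.2
scene (269.1945945945946, 276.627027027027) 0.0945 74.8
scene (295.14054054054054, 247.97837837837835) 0.0963 148.4
top (201.6, 145.35) 0.1183 2.5
top (213.35, 146.1) 0.1192 -15.6
top (202.6, 161.6) 0.0661 2.2
top (210.1, 162.6) 0.0657 -18.7
scene (220.00540540540538, 260.4108108108108) 0.1183 -16.2
scene (224.6, 270.9513513513513) 0.1161 1.2
scene (237.03243243243242, 256.8972972972973) 0.0684 -17.2
scene (239.73513513513512, 261.76216216216216) 0.0655 -2.7
```

```bash
python3 -m pendant '[{"gripper":255,"slide":[0.34,0.01,0],"delta_rot":[0,0,0.05]},{"gripper":255,"slide":[0.34,0.01,0],"delta_rot":[0,0,0.05]},{"gripper":255,"slide":[0.34,0.01,0],"delta_rot":[0,0,0.05]},{"gripper":255,"slide":[0.2,0,0],"delta_rot":[0,0,0.03]},{"gripper":255,"slide":[0,0,0],"delta_rot":[0,0,0]}]'
python3 -c "
from h import *
hp();look('w9')"
```

```text
time: 20.4
position: [0.541, 0.1941, 0.1281]
tcp_rot: [0.847, 0.531, 0.0, 0.0]
contact_force: [-0.9, -2.1, 1.6]
gripper_width: 0.0008
t 20.4 pos [0.541  0.1941 0.1281] yang -25.88 tilt [ 0.  0. -1.] F [-0.9 -2.1  1.6] w 0.0008 q [-1.12  0.3   0.84  1.78 -0.24  1.16 -0.66]
r 0.0704 phi 153.5
```

View pics/w9.png

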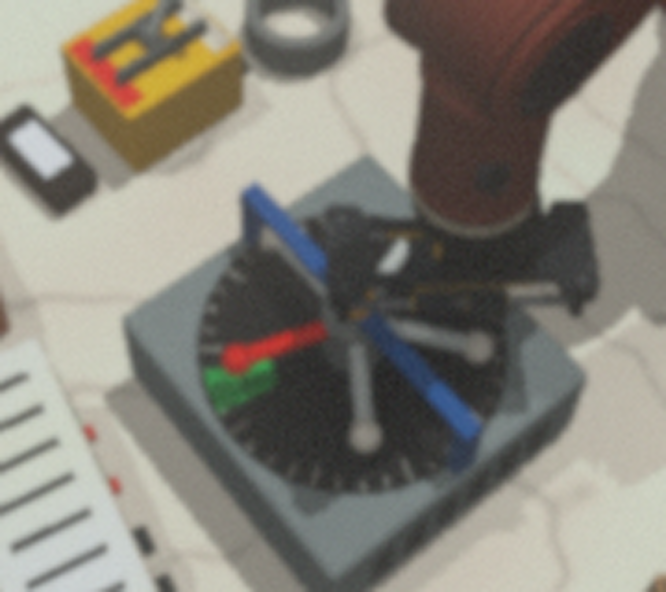

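View pics/w9_t.png

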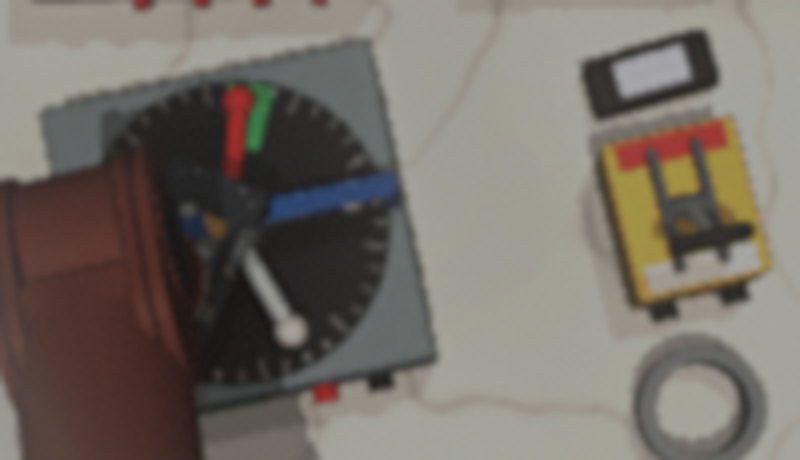

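```bash
python3 -c "
from h import *
Z=lambda x,y:(x/4+144.6,y/4+124.6)
S=lambda x,y:(x/3.7+164.6,y/3.7+159.6)
def a(n,q,z):
    d=onz(n,*q,z)[:2]-HUB; print(n,q,np.hypot(*d).round(4),np.degrees(np.arctan2(d[1],d[0])).round(1))
a('top',Z(240,98),.155);a('scene',S(236,356),.155)
a('top',Z(291,331),.155)
a('scene',S(367,437),.155);a('scene',S(482,347),.155)
m=HUB+.095*np.array([np.cos(np.radians(-7.5)),np.sin(np.radians(-7.5))])
print('knob goal px in crops', (proj('top',[*m,.155])-[144.6,124.6])*4,(proj('scene',[*m,.155])-[164.6,159.6])*3.7)
"
```

```text
top (204.6, 149.1) 0.097 -5.8
scene (228.38378378378377, 255.81621621621622) 0.0956 -8.7
top (217.35, 207.35) 0.0952 -150.9
scene (263.7891891891892, 277.7081081081081) 0.0956 65.9
scene (294.8702702702702, 253.38378378378377) 0.097 138.4
knob goal px in crops [243.6 100.8] [237.54 358.16]
```

```bash
python3 -m pendant '[{"gripper":255,"slide":[-0.6,0,0],"delta_rot":[0,0,0]},{"gripper":255,"slide":[0,0,-4.9],"delta_rot":[0,0,0]},{"gripper":255,"slide":[0,0,-4.9],"delta_rot":[0,0,0]},{"gripper":255,"slide":[0,0,-2],"delta_rot":[0,0,-0.145]},{"gripper":255,"slide":[0,0,0],"delta_rot":[0,0,-0.145]}]'
python3 -m pendant '[{"gripper":255,"slide":[0,0,0],"delta_rot":[0,0,-0.145]},{"gripper":255,"slide":[0,0,0],"delta_rot":[0,0,-0.145]},{"gripper":255,"slide":[0,0,0],"delta_rot":[0,0,-0.07]},{"gripper":255,"slide":[0,0,0],"delta_rot":[0,0,0]},{"gripper":255,"slide":[0,0,0],"delta_rot":[0,0,0]}]'
python3 -c "
from h import *
to([*boxp(-.075),.25],10.9)
look('w10')"
```

```text
time: 21.0
position: [0.54, 0.1892, 0.2495]
tcp_rot: [0.76, 0.65, 0.003, 0.0]
contact_force: [-0.1, 0.3, -0.5]
gripper_width: 0.0005
time: 21.5
position: [0.5383, 0.1887, 0.2458]
tcp_rot: [0.635, 0.773, 0.0, -0.0]
contact_force: [0.0, 0.3, 0.6]
gripper_width: 0.0001
t 21.5 pos [0.5383 0.1887 0.2458] yang 11.22 tilt [ 0.  0. -1.] F [0.  0.3 0.6] w 0.0001 q [-1.1   0.18  0.79  1.63 -0.13  1.38 -0.1 ]
target [ 0.5416 -0.2067  0.25  ] tool slide cm [-38.85  -7.36  -0.44] rotz 0.0056
```

View pics/w10.png

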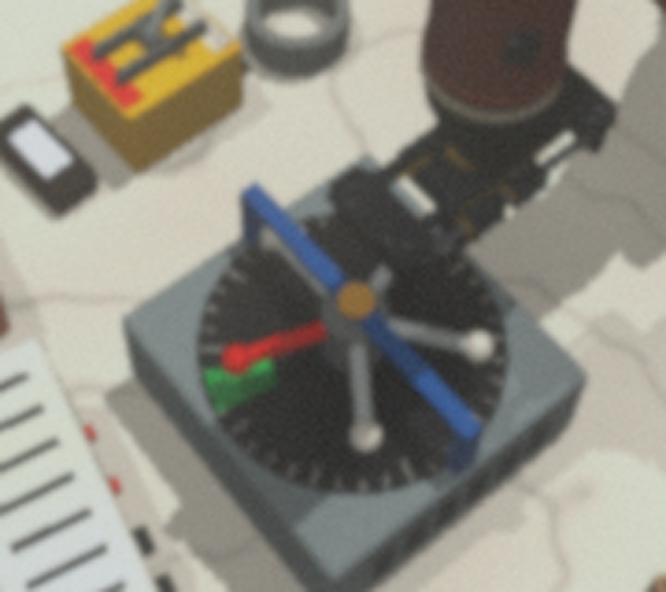

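Wheel unchanged: the red knob is at (236,356) in the crop, where the goal is (237.5,358). I'll go to the lever's near side.

```bash
python3 -m pendant '[{"gripper":255,"slide":[-4.6,-0.9,0],"delta_rot":[0,0,0.005]},{"gripper":255,"slide":[-4.6,-0.9,0],"delta_rot":[0,0,0]},{"gripper":255,"slide":[-4.6,-0.9,0],"delta_rot":[0,0,0]},{"gripper":255,"slide":[-4.6,-0.9,0],"delta_rot":[0,0,0]},{"gripper":255,"slide":[-4.6,-0.9,0],"delta_rot":[0,0,0]}]'
python3 -m pendant '[{"gripper":255,"slide":[-4.6,-0.9,0],"delta_rot":[0,0,0]},{"gripper":255,"slide":[-4.6,-0.9,0],"delta_rot":[0,0,0]},{"gripper":255,"slide":[-4.6,-0.9,0],"delta_rot":[0,0,0]},{"gripper":255,"slide":[-1.9,-0.2,0],"delta_rot":[0,0,0]},{"gripper":255,"slide":[0,0,0],"delta_rot":[0,0,0]}]'
python3 -c "
from h import *
to([*boxp(-.077),.148],10.9)"
```

```text
time: 22.1
position: [0.5382, -0.0473, 0.246]
tcp_rot: [0.636, 0.772, 0.0, 0.0]
contact_force: [1.5, -0.8, -0.0]
gripper_width: 0.0006
time: 22.6
position: [0.5391, -0.2092, 0.2459]
tcp_rot: [0.638, 0.77, -0.001, 0.001]
contact_force: [-0.7, -0.0, -0.3]
gripper_width: 0.0004
t 22.6 pos [ 0.5391 -0.2092  0.2459] yang 10.66 tilt [-0.    -0.002 -1.   ] F [-0.7 -0.  -0.3] w 0.0004 q [-0.57  0.25  1.04  1.62 -0.22  1.4   0.68]
target [ 0.5397 -0.207   0.148 ] tool slide cm [0.22 0.1  9.79] rotz -0.0041
```

```bash
python3 -m pendant '[{"gripper":255,"slide":[0,0,3.5],"delta_rot":[0,0,0]},{"gripper":255,"slide":[0,0,3.5],"delta_rot":[0,0,0]},{"gripper":255,"slide":[0,0,2.7],"delta_rot":[0,0,0]},{"gripper":255,"slide":[0,0,0],"delta_rot":[0,0,0]},{"gripper":255,"slide":[0,0,0],"delta_rot":[0,0,0]}]'
python3 -c "
from h import *
to([*boxp(.016),.148],10.9)
from rig import eyes
im=eyes.grab_frame('scene')[:,:,::-1]
cv2.imwrite('pics/m1.png',cv2.resize(im[90:210,130:270],None,fx=5.7,fy=4.9,interpolation=cv2.INTER_CUBIC))"
```

```text
time: 23.1
position: [0.5404, -0.2045, 0.1494]
tcp_rot: [0.636, 0.772, -0.0, -0.0]
contact_force: [0.4, -0.1, 0.3]
gripper_width: 0.0007
t 23.1 pos [ 0.5404 -0.2045  0.1494] yang 11.08 tilt [-0. -0. -1.] F [ 0.4 -0.1  0.3] w 0.0007 q [-0.53  0.33  0.99  1.75 -0.29  1.22  0.74]
target [ 0.631  -0.1895  0.148 ] tool slide cm [-0.27  9.18  0.14] rotz 0.0032
```

View pics/m1.png

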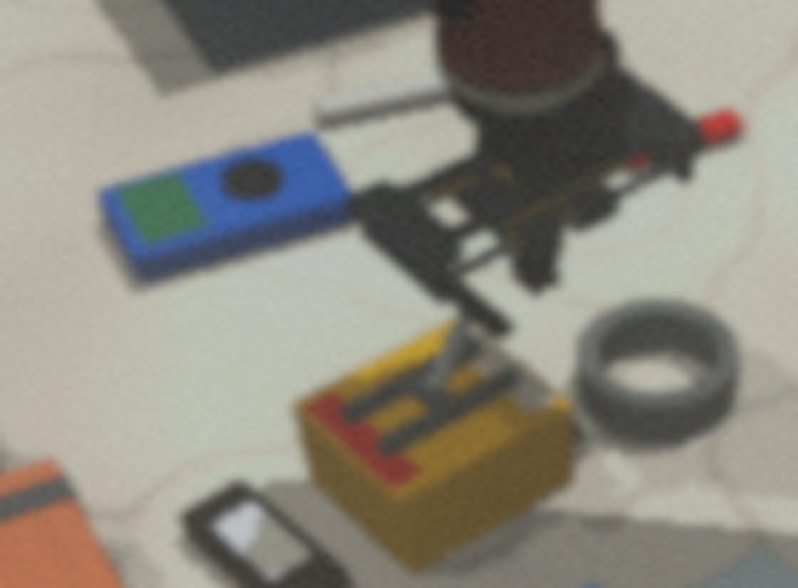

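```bash
python3 -m pendant '[{"gripper":255,"slide":[-0.2,1.5,0],"delta_rot":[0,0,0]},{"gripper":255,"slide":[0,1.5,0],"delta_rot":[0,0,0]},{"gripper":255,"slide":[0,1.5,0],"delta_rot":[0,0,0]},{"gripper":255,"slide":[0,1.3,0],"delta_rot":[0,0,0]},{"gripper":255,"slide":[0,1.2,0],"delta_rot":[0,0,0]}]'
python3 -m pendant '[{"gripper":255,"slide":[0,0.8,0],"delta_rot":[0,0,0]},{"gripper":255,"slide":[0,0.4,0],"delta_rot":[0,0,0]},{"gripper":255,"slide":[0,0.2,0],"delta_rot":[0,0,0]},{"gripper":255,"slide":[0,0,0],"delta_rot":[0,0,0]},{"gripper":255,"slide":[0,0,0],"delta_rot":[0,0,0]}]'
python3 -c "
from h import *
to([*boxp(.016),.148],10.9)
from rig import eyes
im=eyes.grab_frame('scene')[:,:,::-1]
cv2.imwrite('pics/m2.png',cv2.resize(im[90:210,130:270],None,fx=5.7,fy=4.9,interpolation=cv2.INTER_CUBIC))"
```

```text
time: 23.65
position: [0.6105, -0.1935, 0.1501]
tcp_rot: [0.636, 0.772, 0.0, 0.001]
contact_force: [-1.6, 0.0, 1.5]
gripper_width: 0.0006
time: 24.15
position: [0.6229, -0.1912, 0.1489]
tcp_rot: [0.636, 0.772, 0.0, 0.0]
contact_force: [0.1, -0.2, -0.7]
gripper_width: 0.0004
t 24.15 pos [ 0.6229 -0.1912  0.1489] yang 11.04 tilt [ 0.001  0.    -1.   ] F [ 0.1 -0.2 -0.7] w 0.0004 q [-0.44  0.5   0.92  1.57 -0.41  1.28  0.74]
target [ 0.631  -0.1895  0.148 ] tool slide cm [0.01 0.83 0.09] rotz 0.0024
```

View pics/m2.png

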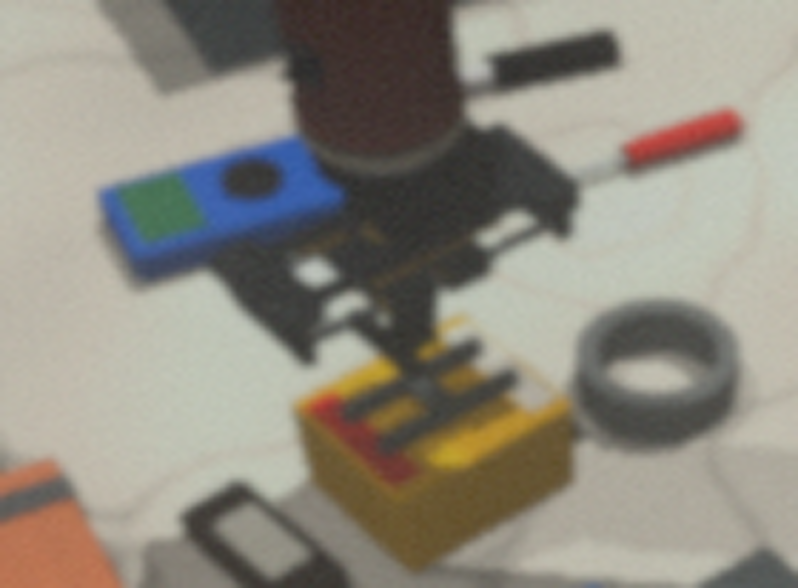

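```bash
python3 -m pendant '[{"gripper":255,"slide":[0,0.4,0],"delta_rot":[0,0,0]},{"gripper":255,"slide":[0,0.3,0],"delta_rot":[0,0,0]},{"gripper":255,"slide":[0,0.2,0],"delta_rot":[0,0,0]},{"gripper":255,"slide":[0,0,0],"delta_rot":[0,0,0]},{"gripper":255,"slide":[0,0,0],"delta_rot":[0,0,0]}]'
```

```text
time: 24.7
position: [0.6321, -0.1892, 0.1488]
tcp_rot: [0.636, 0.772, 0.0, 0.0]
contact_force: [-1.1, 0.4, 0.3]
gripper_width: 0.0003
```

```bash
python3 -m pendant '[{"gripper":255,"slide":[0,0.2,0],"delta_rot":[0,0,0]},{"gripper":255,"slide":[0,0.1,0],"delta_rot":[0,0,0]},{"gripper":255,"slide":[0,0.1,0],"delta_rot":[0,0,0]},{"gripper":255,"slide":[0,0,0],"delta_rot":[0,0,0]},{"gripper":255,"slide":[0,0,0],"delta_rot":[0,0,0]}]'
```

```text
time: 25.2
position: [0.6355, -0.1886, 0.1486]
tcp_rot: [0.636, 0.772, -0.0, -0.0]
contact_force: [-2.2, -0.6, -1.3]
gripper_width: 0.0009
```

```bash
python3 -m pendant '[{"gripper":255,"slide":[0,0.1,0],"delta_rot":[0,0,0]},{"gripper":255,"slide":[0,0.1,0],"delta_rot":[0,0,0]},{"gripper":255,"slide":[0,0.1,0],"delta_rot":[0,0,0]},{"gripper":255,"slide":[0,0,0],"delta_rot":[0,0,0]},{"gripper":255,"slide":[0,0,0],"delta_rot":[0,0,0]}]'
```

```text
time: 25.7
position: [0.6358, -0.1886, 0.1485]
tcp_rot: [0.636, 0.771, -0.001, -0.002]
contact_force: [-14.4, 1.8, 4.2]
gripper_width: 0.0001
```

Stop reached (14 N). Back off, lift and move clear toward the robot so both views are open.

```bash
python3 -m pendant '[{"gripper":255,"slide":[0,-1.5,0],"delta_rot":[0,0,0]},{"gripper":255,"slide":[0,0,-4.9],"delta_rot":[0,0,0]},{"gripper":255,"slide":[0,0,-4.9],"delta_rot":[0,0,0]},{"gripper":255,"slide":[-4.5,-1,0],"delta_rot":[0,0,0]},{"gripper":255,"slide":[-4.5,-1,0],"delta_rot":[0,0,0]}]'
python3 -m pendant '[{"gripper":255,"slide":[-4.5,-1,0],"delta_rot":[0,0,0]},{"gripper":255,"slide":[-4.5,-1,0],"delta_rot":[0,0,0]},{"gripper":255,"slide":[-3,-1,0],"delta_rot":[0,0,0]},{"gripper":255,"slide":[0,0,0],"delta_rot":[0,0,0]},{"gripper":255,"slide":[0,0,0],"delta_rot":[0,0,0]}]'
python3 -c "
from h import *
pose();look('f1')
from rig import eyes
cv2.imwrite('pics/f2.png',eyes.grab_frame('top')[:,:,::-1])"
```

```text
time: 26.2
position: [0.6241, -0.2821, 0.2491]
tcp_rot: [0.633, 0.774, 0.001, 0.002]
contact_force: [-0.2, -0.5, 0.0]
gripper_width: 0.0002
time: 26.7
position: [0.6151, -0.4075, 0.2468]
tcp_rot: [0.636, 0.771, 0.0, 0.0]
contact_force: [1.0, 0.7, 0.2]
gripper_width: 0.0001
t 26.7 pos [ 0.6151 -0.4075  0.2468] yang 10.97 tilt [ 0.001 -0.    -1.   ] F [1.  0.7 0.2] w 0.0001 q [ 0.01  0.64  0.91  1.17 -0.49  1.55  1.02]
```

View pics/f1.png

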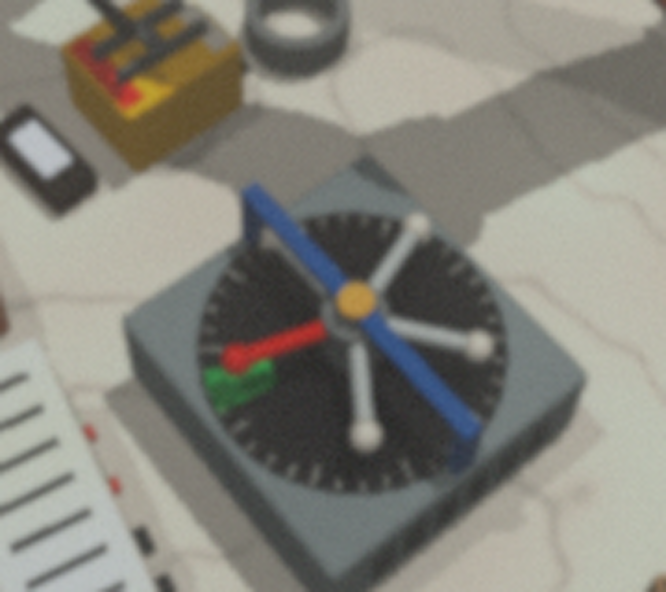

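View pics/f1_t.png

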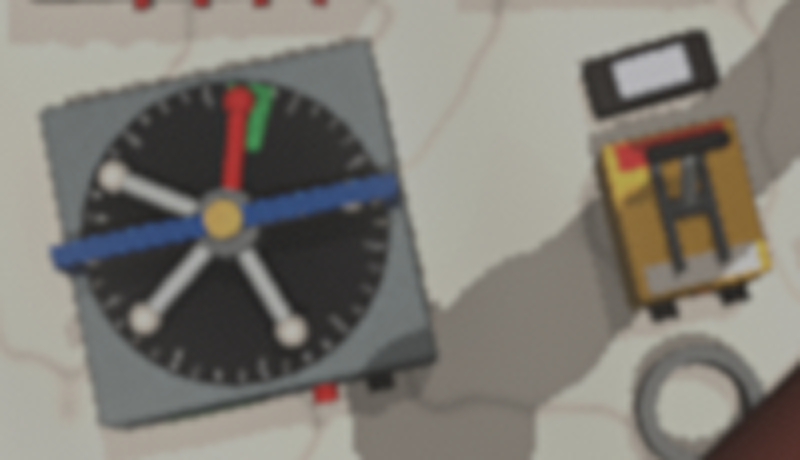

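View pics/f2.png

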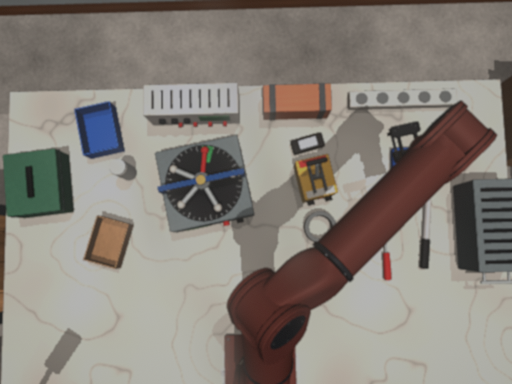

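```bash
python3 -c "
from h import *
Z=lambda x,y:(x/4+144.6,y/4+124.6)
S=lambda x,y:(x/3.7+164.6,y/3.7+159.6)
kt=[onz('top',*Z(*q),.155)[:2] for q in((239,99),(113,175),(146,322),(291,330))]
ks=[onz('scene',*S(*q),.155)[:2] for q in((236,356),(418,224),(482,346),(367,436))]
for k,o in((kt,(0,72,144,216)),(ks,(0,216,144,72))):
    # centre+angle least squares
    from scipy.optimize import least_squares
    f=lambda p:np.concatenate([p[:2]+.095*np.array([np.cos(p[2]+np.radians(b)),np.sin(p[2]+np.radians(b))])-q for q,b in zip(k,o)])
    r=least_squares(f,[*HUB,-.1]);print(r.x[:2],np.degrees(r.x[2]),np.abs(r.fun).max())
    c='top' if o[1]==72 else 'scene'
    g={'top':(206.6,153.5),'scene':(229.4,262.7)}[c]
    b=onz(c,*g,.11)[:2]; d=b-r.x[:2];a=np.arctan2(d[1],d[0]);print(c,'band',np.degrees(a))
"
```

```text
[0.60378696 0.1634976 ] -5.703320218961065 0.0026242564341460994
top band -6.946666566894257
[0.60275262 0.1606282 ] -6.398953195982863 0.0020769661072673473
scene band -7.288349317648433
```

```bash
python3 -c "
from rig import bot
s=bot.get_state();print(s['time'],s['contact_force']);bot.sign_off()"
```

```text
26.85 [0.34464994 0.28838984 0.76622508]
the job is handed in; nothing more can be done
```

I handed the job in at about 26.9 s. The output is back on and the red knob stands over the green band. No verdict was reported, so this rests on my own checks.

**What I did:** I pushed the lever off to its stop with closed fingers, feeling about 15 N there. I then turned the wheel clockwise in three spoke pushes, all on the robot's side of the bridge. Last, I pushed the lever on to its stop, at about 14 N, and drew the arm clear.

**Last checks:**
- **Wheel:** the red knob is about 1° (roughly 2 mm) short of the band's middle. Both views agree: top -5.7° against -6.9°, scene -6.4° against -7.3°.
- **Lever:** the bar lies over the red strip, where it was at the start.
- **Bystanders:** none looked moved in the last top view, though I did not measure them. The arm hid part of the view there, including most of the meter.
- **Contact:** the force on the tool was about zero at hand-in.

**What disagreed:** the fingertips were about 2 cm or more higher than the stated TCP height implied. My first lever push and first wheel push therefore passed above their targets without touching. I lowered the tool and repeated both.

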